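# Cap-seal tube strips in a dry-block incubator

### The job

Slide the incubator's clear hood fully open, move every tube strip from the blue rack into the slots of the block (any slots, fully down), and then run the hand roller along each strip with firm pressure until all its caps are pressed fully home; press the caps only with the roller, not with the fingers. Then lay the roller back in its stand and slide the hood fully shut over the strips, leaving the bottle, beaker and tip box undisturbed.

Things in the scene. Friction and masses are not known exactly. Their poses are not given: they have to be found in the camera images.
- incubator: White dry-block incubator, fixed, 340 x 220 mm. Origin on the bench under the middle of its aluminium block (100 x 160 mm, top 94 mm high); x from the low front console (ends at x = -135 mm) to the rear deck (90 mm high, ends at 205 mm), y to its left, z up. Side rails at y = +-93 to 109 mm rise 2 mm above the block.
- block (a point): Centre of the block's top face; axes as the incubator's. Four slots run along its x, centred at x = 0, y = -57, -19, 19 and 57 mm; each is 74.5 mm long, 10.3 mm wide, 22 mm deep, its mouth chamfered 2 mm. A strip fits either way round.
- hood (a joint): Clear hood that slides along the incubator's x: 0 = shut over the block, 0.15 m = fully open, over the rear deck. About 2 N of friction plus 6 N per m/s; stays where left. Roof 116 x 212 mm, 5 mm thick, its top 135 mm above the bench, covering x = -58 to 58 mm of the incubator when shut (plus the joint value).
- hood_handle (a point): Middle of the top of the hood's handle: a black upright fin on the roof near the hood's front edge, 12 mm thick along the incubator's x, 90 mm long across it, 24 mm high, its top 159 mm above the bench. Pinch or push it from above.
- rack: Blue loose bench rack, 110 x 160 x 30 mm, 0.45 kg; origin at the middle of its underside. Four slots like the block's, along its x, at y = -57, -19, 19 and 57 mm, floors 8 mm above the bench. The strips start in it.
- strip_green: Eight joined clear tubes in a row, 71 mm long (its x), 8.4 mm wide, rim 42 mm above the origin (middle of the underside; z up), 40 g. Green caps, 7 mm wide, lie loosely on top: tops at 49 mm, 45 mm once home. In a slot the top 20 mm of the tubes stands clear: grip the tube walls across the width. Fully down in the block the origin is 22 mm below the block's top. May be absent.
- strip_yellow: Eight joined clear tubes in a row, 71 mm long (its x), 8.4 mm wide, rim 42 mm above the origin (middle of the underside; z up), 40 g. Yellow caps, 7 mm wide, lie loosely on top: tops at 49 mm, 45 mm once home. In a slot the top 20 mm of the tubes stands clear: grip the tube walls across the width. Fully down in the block the origin is 22 mm below the block's top. May be absent.
- strip_red: Eight joined clear tubes in a row, 71 mm long (its x), 8.4 mm wide, rim 42 mm above the origin (middle of the underside; z up), 40 g. Red caps, 7 mm wide, lie loosely on top: tops at 49 mm, 45 mm once home. In a slot the top 20 mm of the tubes stands clear: grip the tube walls across the width. Fully down in the block the origin is 22 mm below the block's top. May be absent.
- green_caps1 (a joint): How far caps 1 to 3 of the green cap strip (moving as one, 26 mm long, centred at x = -22.5 mm of the strip) are pressed in: 0 = proud, 0.004 m = home. Friction of 7 N (plus 8 N per m/s) holds them where they are left; under the roller two groups may share the load.
- green_caps2 (a joint): How far caps 4 and 5 of the green cap strip (moving as one, 17 mm long, centred at x = 0 mm of the strip) are pressed in: 0 = proud, 0.004 m = home. Friction of 7 N (plus 8 N per m/s) holds them where they are left; under the roller two groups may share the load.
- green_caps3 (a joint): How far caps 6 to 8 of the green cap strip (moving as one, 26 mm long, centred at x = 22.5 mm of the strip) are pressed in: 0 = proud, 0.004 m = home. Friction of 7 N (plus 8 N per m/s) holds them where they are left; under the roller two groups may share the load.
- yellow_caps1 (a joint): How far caps 1 to 3 of the yellow cap strip (moving as one, 26 mm long, centred at x = -22.5 mm of the strip) are pressed in: 0 = proud, 0.004 m = home. Friction of 7 N (plus 8 N per m/s) holds them where they are left; under the roller two groups may share the load.
- yellow_caps2 (a joint): How far caps 4 and 5 of the yellow cap strip (moving as one, 17 mm long, centred at x = 0 mm of the strip) are pressed in: 0 = proud, 0.004 m = home. Friction of 7 N (plus 8 N per m/s) holds them where they are left; under the roller two groups may share the load.
- yellow_caps3 (a joint): How far caps 6 to 8 of the yellow cap strip (moving as one, 26 mm long, centred at x = 22.5 mm of the strip) are pressed in: 0 = proud, 0.004 m = home. Friction of 7 N (plus 8 N per m/s) holds them where they are left; under the roller two groups may share the load.
- red_caps1 (a joint): How far caps 1 to 3 of the red cap strip (moving as one, 26 mm long, centred at x = -22.5 mm of the strip) are pressed in: 0 = proud, 0.004 m = home. Friction of 7 N (plus 8 N per m/s) holds them where they are left; under the roller two groups may share the load.
- red_caps2 (a joint): How far caps 4 and 5 of the red cap strip (moving as one, 17 mm long, centred at x = 0 mm of the strip) are pressed in: 0 = proud, 0.004 m = home. Friction of 7 N (plus 8 N per m/s) holds them where they are left; under the roller two groups may share the load.
- red_caps3 (a joint): How far caps 6 to 8 of the red cap strip (moving as one, 26 mm long, centred at x = 22.5 mm of the strip) are pressed in: 0 = proud, 0.004 m = home. Friction of 7 N (plus 8 N per m/s) holds them where they are left; under the roller two groups may share the load.
- roller: Hand roller, 0.2 kg: pale rubber wheel (40 mm across, 30 mm wide, axle along its y, rolls along its x) in a steel fork 42 mm wide, under a black bar handle 80 mm long (x), 20 mm wide, 46 to 74 mm above the origin. Origin at the wheel's lowest point, under the handle's middle; z up. Grip the handle's middle across its width.
- wheel (a joint): Turn of the roller's wheel on its axle, free, no limits.
- stand: Grey roller stand, fixed: base 100 (x) x 56 x 8 mm, origin at the middle of its underside. Two 8 mm uprights at x = +-32 mm carry the handle 60 mm above the bench between lips 26 mm apart, 12 mm high. In it the roller's x lies along the stand's x (either way round), its origin 14 mm above the stand's, the wheel hanging free.
- bottle: White reagent bottle, 42 mm across, 85 mm tall, standing loose on the bench; origin under its middle. Leave alone.
- beaker: Clear plastic beaker, 84 mm across, 100 mm tall, loose; origin under its middle. Leave alone.
- tip_box: Box of pipette tips, 85 x 120 x 79 mm, white with a pale blue lid, loose; origin under its middle. Leave alone.
Mind the look-alikes: they are no part of the job. What is shaped like the strip_yellow but orange is not meant.

How it is judged:
By the outcome, as a careful person would: the job done as asked, in the order asked, and still so for the second after the job is handed in, with the robot touching nothing.
Of strip_green, strip_yellow, strip_red only 2 to 3 are there at a start; the rules pass over those that are not, and their reading is None.
At some moment in a run one of rack may be knocked a few centimetres aside while the robot is not near it.
It also fails if it takes over 210 s, if anything falls off the work surface, if the arm or the gripper's body presses on something with over 40 N, if the wrist force passes 120 N, or if a joint passes its speed limit or range.

### The arm

A 6-joint arm with a two-finger parallel gripper is mounted at the origin on the work surface. World frame = base frame: x ahead of the robot, y to its left, z up, the work surface at z = 0. Lengths are in mm, angles in rad, forces in N, time in s.
With the tool pointing down it reaches from about 400 to 925 mm from the base axis. Payload 12.5 kg.
Tool frame: the origin (TCP) lies midway between the tips of the shut fingers; the grasp point (between the pads) lies 19 mm behind it; z points along the fingers, y is the line along which they close (so a half turn about z gives the same grasp; the last joint's range is limited). The gripper opens to 95 mm and grips with 3 to 60 N. Pads are 20 mm wide; open, the fingers measure 119 mm over their backs; the gripper's body (75 mm by 180 mm) begins 59 mm behind the grasp point.
Start: joints at [-1.344, 0.491, 1.559, -0, 1.092, -0.106], TCP at [204.206, -590.72, 185.361] pointing down, gripper open.
Joint ranges: [-3.1, 3.1], [-0.84, 2.19], [0.05, 2.79], [-1.13, 4.28], [0.06, 2.93], [-2.69, 2.69]. Speed limits (rad/s): [2.22, 2.22, 2.79, 3.14, 3.14, 3.14].

### API

Orientations are given as [roll, pitch, yaw] about the fixed x, y, z axes, in that order (R = Rz(yaw) Ry(pitch) Rx(roll)).
In Python, from cell import state, viewer, env, models gives the robot as it stands. The module is installed in compiled form; this text tells all that it offers.
- The arm moves only by the tool arm_command, never from a script. Its argument "rows" is a list of rows, each a list of 2 entries, a list of its own where there are three numbers: the shift along the tool's x, y, z normalised to -1 to 1, where 1 is 0.25 m, then the turn about the tool's z normalised to -1 to 1, where 1 is pi rad. A call has exactly 5 rows; each row shifts and turns the commanded pose from where the row before left it, along the tool's axes as they then stand; what a row does not reach is not made up. A row lasts 1/10 s, in which the tool goes at most 50 mm and 8.59 degrees, less where a joint would pass 70% of its speed; a pose out of reach is approached as far as the arm can. A call with a number of a shift or a turn outside -1 to 1 is refused whole. A call with a gripper value outside its range is refused whole. "claw" is the opening, from 0 (shut) to 1 (fully open), set as the call begins (left out, the last holds). The fingers move at their own pace and stop on an object; the grip force is fixed at half the most. Time passes only in rows, so rows that do not move let the fingers close, or fill a call up. It gives the time, the measured TCP pose, the force, the opening and the grip force at its end, in the units of the state.
- state(): the state, without advancing time (a new reading comes with each control period).
- viewer.read_camera(name): name is "scene" or "top" or "wrist"; returns (picture, depth): 384x512x3 uint8, red, green, blue; 384x512 float32, mm along the optical axis (not along the pixel's ray), 0 where there is no reading.
- viewer.get_calibration(name): a dict with "camera_matrix" (3x3 intrinsics, pixels), "world_to_cam" (4x4, takes a point from world to camera coordinates). Camera axes: x right, y up, looking along -z (the intrinsics and any distortion apply to the point x, -y, -z); pixel columns grow to the right and rows downward; lengths in mm; the calibration is good to about 2 mm. The wrist camera is an equidistant fisheye: a pixel r from the principal point sees the ray r / f radians off the axis. A picture is of the moment at which its call begins: read the wrist's pose just before it. get_calibration takes no time and is no camera call; for the wrist camera it gives the pose at the moment of the call.
- env.job_done(): hands the job in; it is judged then, once.
Trained networks look in the newest picture that a camera, given by its name, has taken for a name from the list of things; names that differ only in an ending like _2 or _b are one class to them, and where a whole thing is asked for, a point or a joint stands for the part that bears it (a point fixed in the world has none). Each returns a list of dicts, best first, with "confidence" (0 to 1); they miss things now and then, are a little off and sometimes report something else, mostly with a low value. They report only what shows in the picture. A call takes as long as a camera call. They do not tell look-alikes from the thing itself.
- models.search_frame(camera, label): "position" ([x, y, z] in mm, in world coordinates, good to about 4 mm: the middle of the surface that is visible of it).
- models.mark_of(camera, label): "position" ([x, y, z] in mm, in world coordinates, good to about 4 mm: a listed point, or the origin of a listed thing).
The state is a dict: "t": time; "joints": joint angles; "qvel": joint speeds; "tau": joint torques, N m; "eef_pos": TCP position; "tcp_rot": TCP orientation; "ft_force": force on the tool from outside, world axes, zero at the start; "moment": the same for the moment, N m; "opening": opening from 0.0 (shut) to 1.0 (fully open); "grip_force": force on a finger pad.
Only numpy, scipy, OpenCV 4.12 (cv2) and the standard library are available. Lean on these libraries where they do the work, as an engineer would, in place of code of your own. Each camera call takes 0.05 s, during which the arm holds its last target. There are 200 camera calls.

## Working session

There is one attempt and no reset: what is moved stays moved. The work goes in short steps, Python scripts to look and compute and a tool call to move; the robot and the scene stay as the last step left them, time stands still between calls to the robot, and variables do not carry over. Pictures are saved under pics/ and viewed, at most 14 in all, crops included, and the job is handed in when it is done.

Besides the shell and the picture viewer there is one more tool, called after ">>>" by a JSON object that holds its "method" and its "body", one argument or row to a line. arm_command: Moves the arm, as the interface text tells. Scaled input: -1 to 1 covers 0.25 m each way for a shift and pi rad each way for a turn. Its arguments: {"type":"object","properties":{"rows":{"type":"array","items":{"type":"array"}},"claw":{"type":"number"}},"required":["rows"]}

```bash
mkdir -p pics; cat > h.py <<'E'
import numpy as np, cv2
from cell import state, viewer, env, models
def snap(cam,name):
    p,d=viewer.read_camera(cam); cv2.imwrite('pics/'+name+'.png',p[:,:,::-1]); return p,d
def cal(cam):
    c=viewer.get_calibration(cam); return np.array(c['camera_matrix']),np.array(c['world_to_cam'])
def pts(cam,d):  # per-pixel world points (pinhole)
    K,T=cal(cam); v,u=np.mgrid[:d.shape[0],:d.shape[1]]
    c=np.stack([(u-K[0,2])/K[0,0]*d,-(v-K[1,2])/K[1,1]*d,-d],-1)
    return (c-T[:3,3])@T[:3,:3]
E
python3 - <<'E'
from h import *
s=state();print(s)
for c in('scene','top'):
    p,d=snap(c,c+'0'); np.save(c+'d.npy',d);np.save(c+'p.npy',p)
    K,T=cal(c);print(c,K.round(1).tolist(),(-T[:3,:3].T@T[:3,3]).round())
    for l in('incubator','block','hood_handle','rack','strip_green','strip_yellow','strip_red','roller','stand','bottle','beaker','tip_box'):
        print(l,[(np.round(r['position']).tolist(),round(r['confidence'],2)) for r in models.mark_of(c,l)[:3]])
a=cv2.imread('pics/scene0.png')
E
```

```text
{'t': 0.0, 'joints': array([-1.34361267e+00,  4.91579279e-01,  1.55943454e+00,  1.46040431e-05,
        1.09165444e+00, -1.05577718e-01]), 'qvel': array([-2.09349060e-03,  1.59543336e-03, -1.17161525e-03, -6.71893454e-04,
       -1.21150883e-05, -9.44334058e-05]), 'tau': array([-1.45575115e-03, -6.12648511e+01, -2.58188814e+01,  6.92610419e-02,
        4.81586263e-02, -5.84447912e-05]), 'eef_pos': array([ 204.13946656, -590.4519601 ,  184.75463544]), 'tcp_rot': array([-3.14052440e+00, -1.26229027e-04,  3.32754565e-01]), 'ft_force': array([-0.06031659,  0.10995045,  0.34789991]), 'moment': array([-0.02797991,  0.06883897,  0.02186327]), 'grip_force': 0.0, 'opening': 0.9990172793033604}
scene [[465.2, 0.0, 258.2], [0.0, 465.2, 188.8], [0.0, 0.0, 1.0]] [1633.  -98.  795.]
incubator [([534.0, 194.0, -0.0], 0.69)]
block [([532.0, 193.0, 91.0], 0.93)]
hood_handle [([497.0, 189.0, 155.0], 0.59), ([470.0, -261.0, 11.0], 0.52)]
rack [([484.0, -317.0, 3.0], 0.89), ([488.0, -69.0, 6.0], 0.25)]
strip_green []
strip_yellow [([622.0, -467.0, -0.0], 0.62), ([497.0, -490.0, -2.0], 0.61), ([497.0, -3
[... 203 characters left out ...]
, 0.9)]
tip_box [([748.0, -295.0, 3.0], 0.63)]
top [[480.2, 0.0, 258.7], [0.0, 480.2, 187.3], [0.0, 0.0, 1.0]] [ 343. -126. 1166.]
incubator [([535.0, 192.0, 4.0], 0.83)]
block [([469.0, -262.0, 10.0], 0.7)]
hood_handle [([502.0, 187.0, 159.0], 0.65), ([471.0, -261.0, 10.0], 0.2)]
rack [([483.0, -314.0, -0.0], 0.66)]
strip_green []
strip_yellow [([621.0, -466.0, -1.0], 0.65), ([494.0, -370.0, 7.0], 0.56), ([496.0, -493.0, -2.0], 0.53)]
strip_red [([472.0, -262.0, 8.0], 0.73)]
roller [([485.0, -68.0, 8.0], 0.82)]
stand [([485.0, -70.0, 3.0], 0.91)]
bottle [([740.0, -148.0, -0.0], 0.71)]
beaker [([375.0, -34.0, -1.0], 0.66), ([496.0, -374.0, 8.0], 0.54)]
tip_box [([742.0, -295.0, -1.0], 0.79)]
```

View pics/top0.png

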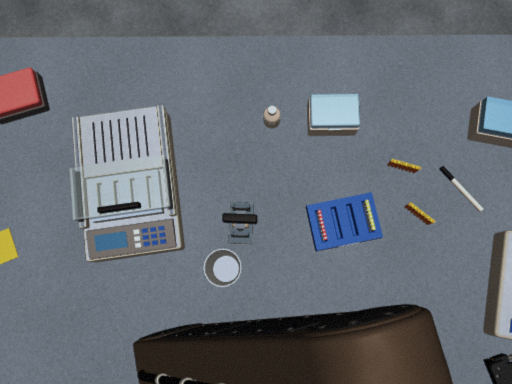

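View pics/scene0.png

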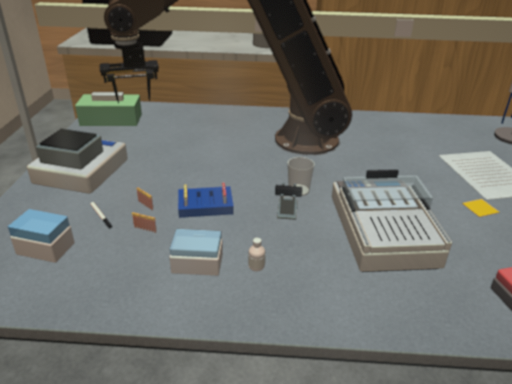

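```bash
python3 - <<'E'
from h import *
p=np.load('topp.npy');d=np.load('topd.npy');P=pts('top',d)
hsv=cv2.cvtColor(p,cv2.COLOR_RGB2HSV)
def rect(m,name):
    q=P[m&(d>0)][:,:2].astype(np.float32); r=cv2.minAreaRect(q); print(name,len(q),np.round(r[0],1),np.round(r[1],1),round(r[2],1),'z',np.percentile(P[m][:,2],[10,50,90]).round())
v,u=np.mgrid[:384,:512]
def box(a,b,c,e): return (u>=a)&(u<b)&(v>=c)&(v<e)
H,S,V=[hsv[...,i] for i in range(3)]
rb=box(295,395,185,255)
rect(rb&(H>105)&(H<130)&(S>120)&(P[...,2]>22),'rack')
rect(rb&((H<8)|(H>172))&(S>100)&(P[...,2]>35),'red')
rect(rb&(H>12)&(H<35)&(S>90)&(P[...,2]>35),'yel')
rect(box(215,265,205,230)&(V<60)&(P[...,2]>60),'rollerhandle')
rect(box(225,260,195,245)&(P[...,2]>4)&(P[...,2]<12),'standbase')
rect(box(60,190,90,270)&(P[...,2]>150),'hoodhandle')
m=box(60,190,90,270)&(P[...,2]>15)&(P[...,2]<115); rect(m,'incub')
m=box(60,190,90,270)&(P[...,2]>127)&(P[...,2]<145); print(m.sum()); 
if m.sum()>20: rect(m,'hoodroof')
print('cap hues',[ (np.median(H[b]),np.median(S[b]),np.median(V[b])) for b in (box(366,373,202,228)&(S>90)&(H<40),box(392,418,158,172)&(S>90)&(H<40))])
c=p[180:260,290:440]; c2=p[95:270,60:190]
a=cv2.resize(c[...,::-1],None,fx=5,fy=5,interpolation=cv2.INTER_CUBIC)
cv2.imwrite('pics/crop1.png',a)
cv2.imwrite('pics/crop2.png',cv2.resize(c2[...,::-1],None,fx=3.4,fy=3.4,interpolation=cv2.INTER_CUBIC))
E
```

```text
rack 2441 [ 484.3 -314.9] [110.6 161.4] 11.4 z [26. 29. 32.]
red 40 [ 472.4 -258.3] [69.2  6.2] 10.9 z [54. 57. 59.]
yel 54 [ 494.1 -369.8] [67.5  7.6] 12.3 z [52. 57. 59.]
rollerhandle 319 [493.7 -68.5] [77.8 37.6] 87.8 z [76. 80. 83.]
standbase 348 [490.9 -70.7] [116.8  80. ] 2.9 z [ 5.  7. 10.]
hoodhandle 251 [498.7 187.2] [12.7 89.2] 7.9 z [ 155.  159. 1166.]
incub 9634 [570.4 197.9] [340.5 221.7] 8.0 z [65. 87. 93.]
4779
hoodroof 4779 [546.5 194.6] [117.5 213.5] 8.2 z [132. 134. 137.]
cap hues [(np.float64(31.0), np.float64(113.0), np.float64(179.0)), (np.float64(17.0), np.float64(183.0), np.float64(109.0))]
```

View pics/crop1.png

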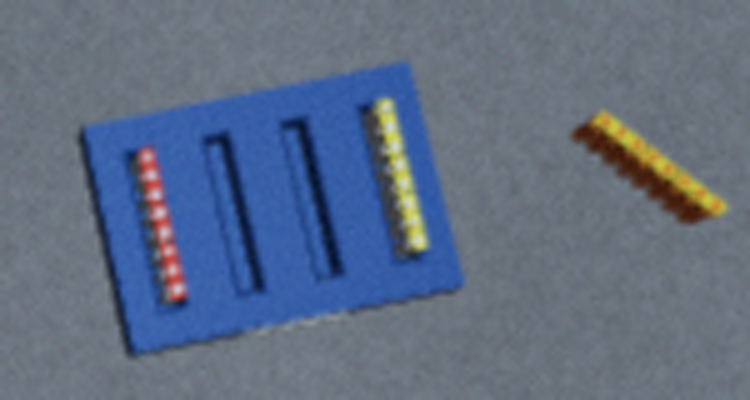

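View pics/crop2.png

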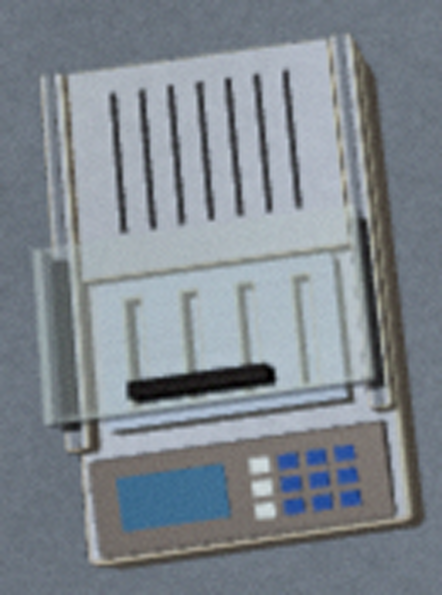

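The rack holds red, at (322,225) px, and yellow, at (370,215) px. The strips lying loose at (405,165) and (420,213) px are orange look-alikes (hue 17 against 31). The hood is about 11 mm open. I'll move to above the hood handle first.

```bash
cat > plan.py <<'E'
import sys,json,os,numpy as np
from cell import state
# usage: plan.py [-m] x,y,z,yawdeg[,maxmm] ...  (commanded pose kept in cmd.json; -m: restart from measured)
s=state(); meas=np.array([*s['eef_pos'],np.degrees(s['tcp_rot'][2])])
a=sys.argv[1:]
c=np.array(json.load(open('cmd.json'))) if os.path.exists('cmd.json') else np.array([204.206,-590.72,185.361,19.07])
print('t',round(s['t'],1),'meas',meas.round(1),'cmd',c.round(1),'F',s['ft_force'].round(1),'open',round(s['opening'],3),'grip',round(s['grip_force'],1))
if a and a[0]=='-m': c=meas.copy(); a=a[1:]
rows=[]
for w in a:
    w=[float(k) for k in w.split(',')]; mm=w[4] if len(w)>4 else 45; t=np.array(w[:4])
    dy=(t[3]-c[3]+180)%360-180
    n=max(1,int(np.ceil(np.linalg.norm(t[:3]-c[:3])/mm)),int(np.ceil(abs(dy)/8.3)))
    for i in range(n):
        D=(t[:3]-c[:3])/(n-i); y=np.radians(c[3]); R=np.array([[np.cos(y),np.sin(y),0],[np.sin(y),-np.cos(y),0],[0,0,-1]])
        sh=np.round(R.T@D/250,3)+0.; dyy=(t[3]-c[3]+180)%360-180; tu=np.round(-dyy/(n-i)/180,3)+0.
        c[:3]+=R@sh*250; c[3]-=tu*180; rows.append([sh.tolist(),float(tu)])
while len(rows)%5: rows.append([[0,0,0],0])
for i in range(0,len(rows),5): print(json.dumps(rows[i:i+5]))
if a: json.dump(c.tolist(),open('cmd.json','w'))
E
python3 plan.py 480,-350,300,55 560,-100,300,98 499,187,260,98
```

```text
t 1.3 meas [ 204.2 -590.7  185.4   19.1] cmd [ 204.2 -590.7  185.4   19.1] F [-0.2 -0.1  0.6] open 0.997 grip 0.0
[[[0.151, -0.061, -0.051], -0.022], [[0.155, -0.051, -0.051], -0.022], [[0.158, -0.04, -0.051], -0.022], [[0.16, -0.029, -0.051], -0.022], [[0.162, -0.017, -0.051], -0.022]]
[[[0.162, -0.006, -0.051], -0.022], [[0.162, 0.005, -0.051], -0.023], [[0.162, 0.016, -0.051], -0.022], [[0.16, 0.028, -0.051], -0.023], [[0.167, -0.052, 0.0], -0.04]]
[[[0.172, -0.03, 0.0], -0.04], [[0.175, -0.008, 0.0], -0.04], [[0.175, 0.013, 0.0], -0.039], [[0.172, 0.035, 0.0], -0.04], [[0.165, 0.056, 0.0], -0.039]]
[[[0.167, -0.012, 0.023], 0.0], [[0.167, -0.012, 0.023], 0.0], [[0.167, -0.012, 0.023], 0.0], [[0.168, -0.012, 0.023], 0.0], [[0.167, -0.012, 0.023], 0.0]]
[[[0.168, -0.012, 0.023], 0.0], [[0.167, -0.012, 0.022], 0.0], [[0, 0, 0], 0], [[0, 0, 0], 0], [[0, 0, 0], 0]]
```

>>> {"method": "arm_command", "body": {
  "rows": [
    [[0.151,-0.061,-0.051],-0.022],
    [[0.155,-0.051,-0.051],-0.022],
    [[0.158,-0.04,-0.051],-0.022],
    [[0.16,-0.029,-0.051],-0.022],
    [[0.162,-0.017,-0.051],-0.022]
  ],
  "claw": 0.5
}}

```text
t: 1.8
eef_pos: [358.6, -455.6, 249.7]
tcp_rot: [3.141, 0.0, 0.681]
ft_force: [0.1, -0.4, -1.5]
opening: 0.637
grip_force: 0.0
```

>>> {"method": "arm_command", "body": {
  "rows": [
    [[0.162,-0.006,-0.051],-0.022],
    [[0.162,0.005,-0.051],-0.023],
    [[0.162,0.016,-0.051],-0.022],
    [[0.16,0.028,-0.051],-0.023],
    [[0.167,-0.052,0],-0.04]
  ]
}}

```text
t: 2.3
eef_pos: [495.5, -308.1, 301.2]
tcp_rot: [3.139, 0.0, 1.09]
ft_force: [0.1, 0.1, -0.2]
opening: 0.501
grip_force: 0.0
```

>>> {"method": "arm_command", "body": {
  "rows": [
    [[0.172,-0.03,0],-0.04],
    [[0.175,-0.008,0],-0.04],
    [[0.175,0.013,0],-0.039],
    [[0.172,0.035,0],-0.04],
    [[0.165,0.056,0],-0.039]
  ]
}}

```text
t: 2.8
eef_pos: [560.3, -98.3, 300.3]
tcp_rot: [3.141, 0.0, 1.714]
ft_force: [0.6, 0.1, -0.1]
opening: 0.5
grip_force: 0.0
```

>>> {"method": "arm_command", "body": {
  "rows": [
    [[0.167,-0.012,0.023],0],
    [[0.167,-0.012,0.023],0],
    [[0.167,-0.012,0.023],0],
    [[0.168,-0.012,0.023],0],
    [[0.167,-0.012,0.023],0]
  ]
}}

```text
t: 3.3
eef_pos: [515.9, 106.4, 271.3]
tcp_rot: [3.141, 0.0, 1.709]
ft_force: [0.2, 0.3, 0.8]
opening: 0.499
grip_force: 0.0
```

>>> {"method": "arm_command", "body": {
  "rows": [
    [[0.168,-0.012,0.023],0],
    [[0.167,-0.012,0.022],0],
    [[0,0,0],0],
    [[0,0,0],0],
    [[0,0,0],0]
  ]
}}

```text
t: 3.8
eef_pos: [499.3, 186.2, 260.2]
tcp_rot: [3.141, 0.0, 1.708]
ft_force: [-1.0, -0.2, -0.7]
opening: 0.5
grip_force: 0.0
```

```bash
python3 plan.py 498.7,187.2,143,98
```

```text
t 3.8 meas [499.3 186.2 260.2  97.9] cmd [499.  187.  260.1  97.9] F [-1.  -0.2 -0.7] open 0.5 grip 0.0
[[[0.0, 0.0, 0.156], 0.0], [[0.001, 0.0, 0.156], 0.0], [[0.0, -0.001, 0.156], 0.0], [[0, 0, 0], 0], [[0, 0, 0], 0]]
```

>>> {"method": "arm_command", "body": {
  "rows": [
    [[0,0,0.156],0],
    [[0.001,0,0.156],0],
    [[0,-0.001,0.156],0],
    [[0,0,0],0],
    [[0,0,0],0]
  ]
}}

```text
t: 4.3
eef_pos: [499.4, 186.4, 143.9]
tcp_rot: [-3.141, 0.0, 1.707]
ft_force: [-0.3, -0.0, 0.4]
opening: 0.501
grip_force: 0.0
```

>>> {"method": "arm_command", "body": {
  "rows": [
    [[0,0,0],0],
    [[0,0,0],0],
    [[0,0,0],0],
    [[0,0,0],0],
    [[0,0,0],0]
  ],
  "claw": 0
}}

```text
t: 4.8
eef_pos: [498.8, 187.2, 143.4]
tcp_rot: [3.141, 0.0, 1.709]
ft_force: [0.1, -0.1, 0.1]
opening: 0.137
grip_force: 0.0
```

```bash
python3 plan.py  639.8,207,143,98,20
```

```text
t 4.8 meas [498.8 187.2 143.4  97.9] cmd [498.7 187.2 143.1  97.9] F [ 0.1 -0.1  0.1] open 0.137 grip 0.0
[[[0.0, 0.071, 0.0], 0.0], [[0.0, 0.071, 0.0], 0.0], [[0.0, 0.071, 0.0], 0.0], [[0.0, 0.071, 0.0], 0.0], [[0.0, 0.071, 0.0], 0.0]]
[[[0.0, 0.072, 0.0], 0.0], [[0.0, 0.071, 0.0], 0.0], [[0.001, 0.072, 0.0], 0.0], [[0, 0, 0], 0], [[0, 0, 0], 0]]
```

>>> {"method": "arm_command", "body": {
  "rows": [
    [[0,0,0],0],
    [[0,0,0],0],
    [[0,0,0],0],
    [[0,0,0],0],
    [[0,0,0],0]
  ]
}}

```text
t: 5.3
eef_pos: [498.7, 187.2, 143.0]
tcp_rot: [-3.141, 0.0, 1.709]
ft_force: [0.4, 0.3, -0.4]
opening: 0.003
grip_force: 0.0
```

>>> {"method": "arm_command", "body": {
  "rows": [
    [[0,0.071,0],0],
    [[0,0.071,0],0],
    [[0,0.071,0],0],
    [[0,0.071,0],0],
    [[0,0.071,0],0]
  ]
}}

```text
t: 5.8
eef_pos: [587.3, 199.4, 142.9]
tcp_rot: [-3.141, 0.0, 1.709]
ft_force: [-0.8, 0.4, 0.7]
opening: 0.003
grip_force: 0.0
```

>>> {"method": "arm_command", "body": {
  "rows": [
    [[0,0.072,0],0],
    [[0,0.071,0],0],
    [[0.001,0.072,0],0],
    [[0,0,0],0],
    [[0,0,0],0]
  ]
}}

```text
t: 6.3
eef_pos: [639.3, 206.9, 142.6]
tcp_rot: [-3.141, 0.0, 1.709]
ft_force: [-0.6, -0.4, -0.9]
opening: 0.0
grip_force: 0.0
```

```bash
python3 plan.py  641.8,207.3,143,98,20
```

```text
t 6.3 meas [639.3 206.9 142.6  97.9] cmd [639.8 207.  143.1  97.9] F [-0.6 -0.4 -0.9] open 0.0 grip 0.0
[[[0.0, 0.008, 0.0], 0.0], [[0, 0, 0], 0], [[0, 0, 0], 0], [[0, 0, 0], 0], [[0, 0, 0], 0]]
```

```bash
python3 - <<'E'
from h import *
p,d=snap('top','top1'); P=pts('top',d)
v,u=np.mgrid[:384,:512]
m=(u>60)&(u<190)&(v>90)&(v<270)&(P[...,2]>150)&(P[...,2]<165)
print(m.sum(), P[m].mean(0))
print(models.mark_of('top','hood_handle')[:2])
q,_=snap('scene','x')
cv2.imwrite('pics/c3.png',cv2.resize(np.hstack([p[60:270,30:250],q[130:340,280:500]])[...,::-1],None,fx=1.8,fy=1.8))
E
```

```text
251 [498.53511549 185.95820864 157.49930856]
[{'position': [499.2, 190.8, 159.4], 'confidence': 0.85}, {'position': [743.8, -294.1, -3.0], 'confidence': 0.45}]
```

View pics/c3.png

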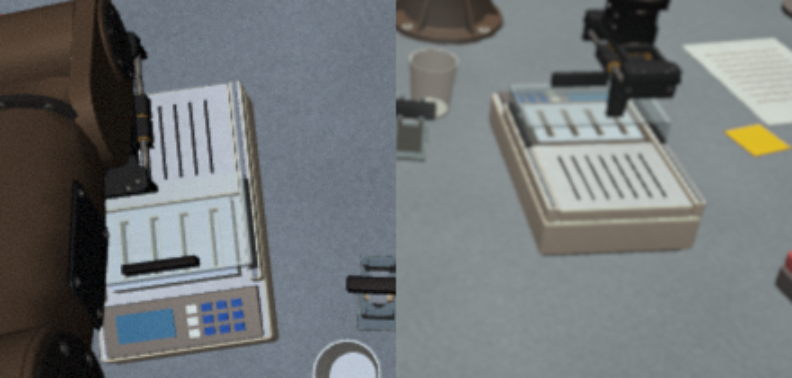

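```bash
python3 - <<'E'
from h import *
s=state();print(s['eef_pos'],s['tcp_rot'],s['joints'].round(3),s['opening'])
for c in('top','scene'):
    K,T=cal(c)
    for w in ([*s['eef_pos']],[498.7,187.2,159],[639,207,240]):
        q=T[:3,:3]@np.array(w)+T[:3,3]; q=q*[1,-1,-1]; q=K@q; print(c,np.round(w),(q[:2]/q[2]).round(1))
p,d=snap('scene','x'); cv2.imwrite('pics/c4.png',cv2.resize(p[130:260,330:480][...,::-1],None,fx=4.5,fy=4.5,interpolation=cv2.INTER_CUBIC))
E
```

```text
[639.08388151 206.97603924 143.15862797] [-3.14122897e+00  1.16294359e-04  1.70894400e+00] [ 0.215  0.598  1.48  -0.     1.064  0.077] 0.0045450389502792584
top [639. 207. 143.] [114.1 145.2]
top [499. 187. 159.] [117.3 206.7]
top [639 207 240] [ 99.4 131.9]
scene [639. 207. 143.] [399.1 203.7]
scene [499. 187. 159.] [383.1 170.2]
scene [639 207 240] [406.3 170.4]
```

View pics/c4.png

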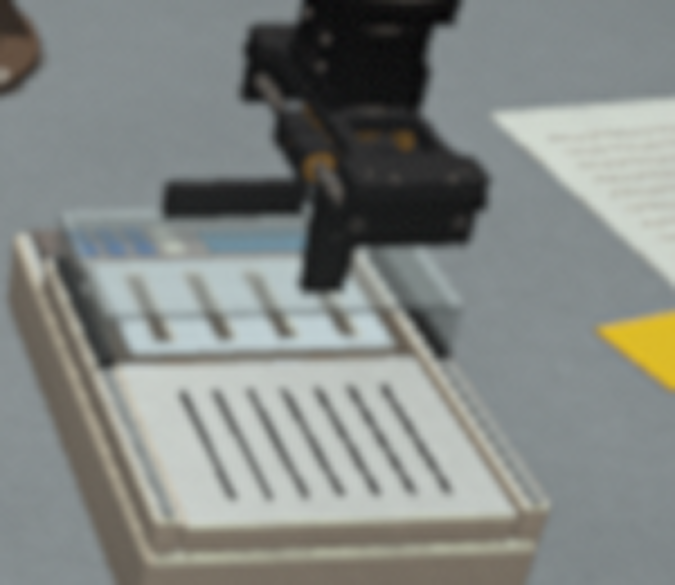

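```bash
python3 - <<'E'
from h import *
p,d=viewer.read_camera('scene'); P=pts('scene',d)
for v in range(184,200,1): print(v,[(u,P[v,u].round().astype(int).tolist()) for u in (399,402,405)])
p,d=viewer.read_camera('top'); P=pts('top',d)
m=(P[...,0]>560)&(P[...,0]<720)&(P[...,1]>190)&(P[...,1]<225)&(P[...,2]>140)&(P[...,2]<400)
print(m.sum(), np.sort(P[m][:,2])[:40].round())
E
```

```text
184 [(399, [644, 195, 204]), (402, [651, 200, 208]), (405, [722, 185, 251])]
185 [(399, [645, 195, 202]), (402, [647, 202, 203]), (405, [649, 208, 205])]
186 [(399, [644, 196, 198]), (402, [649, 202, 202]), (405, [647, 210, 201])]
187 [(399, [648, 195, 198]), (402, [648, 202, 198]), (405, [645, 211, 197])]
188 [(399, [646, 197, 193]), (402, [646, 204, 194]), (405, [648, 210, 196])]
189 [(399, [645, 197, 190]), (402, [648, 204, 192]), (405, [649, 210, 193])]
190 [(399, [649, 196, 190]), (402, [647, 204, 189]), (405, [644, 213, 187])]
191 [(399, [647, 198, 186]), (402, [648, 205, 186]), (405, [646, 213, 186])]
192 [(399, [642, 200, 180]), (402, [642, 207, 180]), (405, [645, 213, 182])]
193 [(399, [645, 199, 179]), (402, [642, 207, 177]), (405, [644, 214, 179])]
194 [(399, [643, 200, 175]), (402, [647, 206, 178]), (405, [641, 216, 174])]
195 [(399, [589, 217, 138]), (402, [584, 227, 135]), (405, [587, 233, 137])]
196 [(399, [593, 217, 137]), (402, [591, 225, 136]), (405, [588, 234, 134])]
197 [(399, [593, 217, 134]), (402, [593, 225, 134]), (405, [593, 233, 135])]
198 [(399, [601, 215, 136]), (402, [603, 222, 137]), (405, [598, 231, 135])]
199 [(399, [596, 217, 129]), (402, [600, 224, 132]), (405, [598, 232, 132])]
123 [170. 172. 174. 174. 175. 178. 179. 185. 187. 188. 188. 191. 194. 195.
 198. 208. 214. 263. 264. 264. 265. 265. 265. 266. 266. 266. 266. 267.
 267. 268. 268. 268. 268. 268. 268. 269. 288. 289. 289. 289.]
```

```bash
python3 plan.py -m 639,207,160,98 498.7,187.2,160,98 
```

```text
t 6.6 meas [639.5 207.  143.3  97.9] cmd [641.8 207.3 143.1  97.9] F [0.8 0.7 0.2] open 0.004 grip 0.0
[[[0.0, -0.002, -0.067], 0.0], [[0.0, -0.142, 0.0], 0.0], [[0.0, -0.142, 0.0], 0.0], [[0.0, -0.141, 0.0], 0.0], [[-0.001, -0.142, 0.0], 0.0]]
```

>>> {"method": "arm_command", "body": {
  "rows": [
    [[0,-0.002,-0.067],0],
    [[0,-0.142,0],0],
    [[0,-0.142,0],0],
    [[0,-0.141,0],0],
    [[-0.001,-0.142,0],0]
  ],
  "claw": 0.5
}}

```text
t: 7.1
eef_pos: [497.3, 186.9, 159.9]
tcp_rot: [3.141, 0.0, 1.709]
ft_force: [0.8, 1.0, -0.5]
opening: 0.367
grip_force: 0.0
```

```bash
cat > tips.py <<'E'
from h import *
s=state();e=s['eef_pos'];print(e.round(1))
for c in('scene','top'):
    p,d=viewer.read_camera(c);P=pts(c,d)
    V=p.max(2)
    m=(np.hypot(P[...,0]-e[0],P[...,1]-e[1])<75)&(P[...,2]>e[2]+15)&(P[...,2]<e[2]+50)&(V<90)
    q=P[m]; print(c,len(q))
    if len(q)>5:
        y=s['tcp_rot'][2]; t=(q[:,:2]-e[:2])@np.array([[np.cos(y),np.sin(y)],[np.sin(y),-np.cos(y)]])
        for k in(t[:,1]<0,t[:,1]>0):
            if k.sum()>3: print(' side n',k.sum(),'toolx',np.percentile(t[k,0],[5,50,95]).round(1),'tooly',np.percentile(t[k,1],[5,50,95]).round(1),'zmin',np.percentile(q[k,2],[2,10]).round(1))
E
python3 tips.py; python3 plan.py 498.7,187.2,115,98,10
```

```text
[497.3 186.9 159.9]
scene 86
 side n 38 toolx [-12.6  -5.7   1.3] tooly [-22.  -18.1 -14.6] zmin [188.6 191.1]
 side n 48 toolx [-12.1  -2.    9. ] tooly [20.6 23.  26.9] zmin [191.5 193.5]
top 16
 side n 16 toolx [-10.9  -8.4   4.9] tooly [15.8 16.8 20.4] zmin [189.  190.5]
t 7.2 meas [495.2 186.8 160.3  97.9] cmd [498.6 187.2 160.1  97.9] F [0.9 0.4 0.1] open 0.452 grip 0.0
[[[0.0, 0.0, 0.036], 0.0], [[0.0, 0.0, 0.036], 0.0], [[0.0, 0.0, 0.036], 0.0], [[0.0, 0.0, 0.036], 0.0], [[0.0, 0.0, 0.036], 0.0]]
```

>>> {"method": "arm_command", "body": {
  "rows": [
    [[0,0,0.036],0],
    [[0,0,0.036],0],
    [[0,0,0.036],0],
    [[0,0,0.036],0],
    [[0,0,0.044],0]
  ]
}}

```text
t: 7.7
eef_pos: [499.2, 187.2, 111.6]
tcp_rot: [-3.141, 0.0, 1.709]
ft_force: [0.1, 0.1, 0.3]
opening: 0.501
grip_force: 0.0
```

>>> {"method": "arm_command", "body": {
  "rows": [
    [[0,0,0],0],
    [[0,0,0],0],
    [[0,0,0],0],
    [[0,0,0],0],
    [[0,0,0],0]
  ],
  "claw": 0
}}

```text
t: 8.2
eef_pos: [498.9, 187.2, 113.1]
tcp_rot: [3.141, 0.0, 1.709]
ft_force: [-2.4, -0.9, 1.3]
opening: 0.137
grip_force: 1.1
```

>>> {"method": "arm_command", "body": {
  "rows": [
    [[0,0,0],0],
    [[0,0,0],0],
    [[0,0,0],0],
    [[0,0,0],0],
    [[0,0,0],0]
  ]
}}

```text
t: 8.7
eef_pos: [499.0, 187.2, 113.1]
tcp_rot: [3.141, 0.0, 1.709]
ft_force: [-1.8, 0.2, 5.3]
opening: 0.125
grip_force: 30.0
```

```bash
python3 plan.py; python3 tips.py
```

```text
t 8.7 meas [499.  187.2 113.1  97.9] cmd [498.6 187.2 115.1  97.9] F [-1.8  0.2  5.3] open 0.125 grip 30.0
[499.  187.2 113.1]
scene 252
 side n 18 toolx [-45.3 -12.1  29.9] tooly [-10.1  -1.5  -0.3] zmin [136.7 145.1]
 side n 234 toolx [-42.6  -5.5  36. ] tooly [ 1.4  5.4 13.4] zmin [135.7 139.5]
top 98
 side n 45 toolx [-44.1 -30.8 -18.2] tooly [-4.3 -2.8 -0.3] zmin [140.3 145.9]
 side n 53 toolx [-44.3 -31.2 -13.9] tooly [ 0.3  3.6 12.2] zmin [133.3 150.1]
```

```bash
python3 plan.py -m 638.1,206.8,113.1,97.9,15; python3 plan.py 641.1,207.3,113.1,97.9,2
```

```text
t 8.8 meas [499.  187.2 113.1  97.9] cmd [498.6 187.2 115.1  97.9] F [-2.2 -0.2  5.8] open 0.122 grip 30.0
[[[0.0, 0.056, 0.0], 0.0], [[0.0, 0.056, 0.0], 0.0], [[0.0, 0.056, 0.0], 0.0], [[0.0, 0.056, 0.0], 0.0], [[0.0, 0.056, 0.0], 0.0]]
[[[0.0, 0.056, 0.0], 0.0], [[0.0, 0.056, 0.0], 0.0], [[0.0, 0.057, 0.0], 0.0], [[0.0, 0.056, 0.0], 0.0], [[0.001, 0.057, 0.0], 0.0]]
t 8.8 meas [499.  187.2 113.1  97.9] cmd [638.2 206.8 113.1  97.9] F [-2.2 -0.2  5.8] open 0.122 grip 30.0
[[[0.0, 0.006, 0.0], 0.0], [[0.0, 0.006, 0.0], 0.0], [[0, 0, 0], 0], [[0, 0, 0], 0], [[0, 0, 0], 0]]
```

>>> {"method": "arm_command", "body": {
  "rows": [
    [[0,0.056,0],0],
    [[0,0.056,0],0],
    [[0,0.056,0],0],
    [[0,0.056,0],0],
    [[0,0.056,0],0]
  ]
}}

```text
t: 9.3
eef_pos: [568.7, 197.2, 113.1]
tcp_rot: [3.142, -0.0, 1.709]
ft_force: [-2.8, 0.9, 6.0]
opening: 0.121
grip_force: 30.0
```

>>> {"method": "arm_command", "body": {
  "rows": [
    [[0,0.056,0],0],
    [[0,0.056,0],0],
    [[0,0.057,0],0],
    [[0,0.056,0],0],
    [[0.001,0.057,0],0]
  ]
}}

```text
t: 9.8
eef_pos: [636.4, 206.8, 112.9]
tcp_rot: [-3.136, 0.0, 1.709]
ft_force: [-54.1, -8.6, 38.1]
opening: 0.146
grip_force: 29.7
```

>>> {"method": "arm_command", "body": {
  "rows": [
    [[0,0.006,0],0],
    [[0,0.006,0],0],
    [[0,0,0],0],
    [[0,0,0],0],
    [[0,0,0],0]
  ]
}}

```text
t: 10.3
eef_pos: [634.9, 206.5, 112.8]
tcp_rot: [-3.128, 0.001, 1.709]
ft_force: [-32.4, -5.5, 19.5]
opening: 0.126
grip_force: 30.0
```

>>> {"method": "arm_command", "body": {
  "rows": [
    [[0,0.01,0],0],
    [[0,0,0],0],
    [[0,0,0],0],
    [[0,0,0],0],
    [[0,0,0],0]
  ]
}}

```text
t: 10.8
eef_pos: [634.8, 206.5, 112.8]
tcp_rot: [-3.122, 0.001, 1.71]
ft_force: [-45.6, -7.9, 27.3]
opening: 0.126
grip_force: 30.0
```

>>> {"method": "arm_command", "body": {
  "rows": [
    [[0,-0.01,0],0],
    [[0,-0.008,0],0],
    [[0,0,0],0],
    [[0,0,0],0],
    [[0,0,0],0]
  ],
  "claw": 0.5
}}

```text
t: 11.3
eef_pos: [639.4, 206.9, 112.6]
tcp_rot: [3.141, 0.0, 1.709]
ft_force: [0.1, 0.0, 0.3]
opening: 0.472
grip_force: 0.0
```

>>> {"method": "arm_command", "body": {
  "rows": [
    [[0,0,-0.1],0],
    [[0,0,-0.15],0],
    [[0,0,-0.15],0],
    [[0,0,0],0],
    [[0,0,0],0]
  ]
}}

```text
t: 11.8
eef_pos: [639.4, 206.9, 213.3]
tcp_rot: [3.14, 0.0, 1.709]
ft_force: [-0.1, 0.0, -1.1]
opening: 0.5
grip_force: 0.0
```

```bash
python3 - <<'E'
from h import *
p,d=snap('scene','scene2'); P=pts('scene',d)
v,u=np.mgrid[:384,:512]
m=(u>330)&(P[...,2]>147)&(P[...,2]<163)&(P[...,0]>560)
q=P[m]; print(m.sum(), np.median(q,0))
print(models.mark_of('scene','hood_handle')[:2])
E
python3 plan.py -m 560,0,260,55 473,-259,200,11.4
```

```text
219 [639.97192262 202.68504107 156.05137362]
[{'position': [636.4, 206.1, 159.4], 'confidence': 0.67}]
t 11.9 meas [638.7 206.8 211.5  97.9] cmd [641.1 207.2 113.1  97.9] F [-0.  -0.3 -0.4] open 0.503 grip 0.0
[[[-0.129, -0.071, -0.032], 0.04], [[-0.137, -0.054, -0.032], 0.04], [[-0.143, -0.037, -0.032], 0.04], [[-0.146, -0.018, -0.033], 0.039], [[-0.148, 0.0, -0.032], 0.04]]
[[[-0.147, 0.018, -0.033], 0.039], [[-0.15, 0.044, 0.034], 0.035], [[-0.144, 0.06, 0.034], 0.035], [[-0.136, 0.076, 0.034], 0.035], [[-0.127, 0.09, 0.035], 0.034]]
[[[-0.117, 0.103, 0.034], 0.035], [[-0.105, 0.116, 0.035], 0.034], [[-0.093, 0.126, 0.034], 0.035], [[0, 0, 0], 0], [[0, 0, 0], 0]]
```

>>> {"method": "arm_command", "body": {
  "rows": [
    [[-0.129,-0.071,-0.032],0.04],
    [[-0.137,-0.054,-0.032],0.04],
    [[-0.143,-0.037,-0.032],0.04],
    [[-0.146,-0.018,-0.033],0.039],
    [[-0.148,0,-0.032],0.04]
  ],
  "claw": 0.35
}}

```text
t: 12.4
eef_pos: [572.5, 33.4, 252.0]
tcp_rot: [-3.14, 0.001, 1.079]
ft_force: [0.7, -0.1, -0.3]
opening: 0.346
grip_force: 0.0
```

>>> {"method": "arm_command", "body": {
  "rows": [
    [[-0.147,0.018,-0.033],0.039],
    [[-0.15,0.044,0.034],0.035],
    [[-0.144,0.06,0.034],0.035],
    [[-0.136,0.076,0.034],0.035],
    [[-0.127,0.09,0.035],0.034]
  ]
}}

```text
t: 12.9
eef_pos: [509.8, -149.1, 225.7]
tcp_rot: [-3.14, 0.001, 0.52]
ft_force: [-0.1, -0.1, -0.2]
opening: 0.351
grip_force: 0.0
```

>>> {"method": "arm_command", "body": {
  "rows": [
    [[-0.117,0.103,0.034],0.035],
    [[-0.105,0.116,0.035],0.034],
    [[-0.093,0.126,0.034],0.035],
    [[0,0,0],0],
    [[0,0,0],0]
  ]
}}

```text
t: 13.4
eef_pos: [472.8, -259.2, 200.2]
tcp_rot: [-3.14, 0.001, 0.197]
ft_force: [0.3, -0.8, 0.9]
opening: 0.353
grip_force: 0.0
```

```bash
cat > caps.py <<'E'
from h import *
def caps(cam,p,d,near,r=150,zmin=35):
    P=pts(cam,d);hsv=cv2.cvtColor(p,cv2.COLOR_RGB2HSV);H,S,V=[hsv[...,i] for i in range(3)]
    g=(np.hypot(P[...,0]-near[0],P[...,1]-near[1])<r)&(P[...,2]>zmin)
    for n,m in(('red',((H<8)|(H>172))&(S>100)),('yel',(H>20)&(H<38)&(S>85))):
        q=P[g&m]
        if len(q)<8: print(cam,n,'none',len(q)); continue
        R=cv2.minAreaRect(q[:,:2].astype(np.float32)); print(cam,n,len(q),'c',np.round(R[0],1),'sz',np.round(R[1],1),'ang',round(R[2],1),'z',np.percentile(q[:,2],[10,50,90]).round(1))
    b=P[g&(H>105)&(H<130)&(S>120)&(P[...,2]<34)] if False else P[(np.hypot(P[...,0]-near[0],P[...,1]-near[1])<r)&(H>105)&(H<130)&(S>120)&(P[...,2]>22)&(P[...,2]<36)]
    if len(b)>100:
        R=cv2.minAreaRect(b[:,:2].astype(np.float32)); print(cam,'rack',len(b),'c',np.round(R[0],1),'sz',np.round(R[1],1),'ang',round(R[2],1))
if __name__=='__main__':
    for c in('top','scene'):
        p,d=viewer.read_camera(c); caps(c,p,d,(484,-315))
E
python3 caps.py; python3 plan.py
python3 - <<'E'
from h import *
p,d=snap('wrist','w1'); K,T=cal('wrist'); print(K.tolist(),(-T[:3,:3].T@T[:3,3]).round(),T[:3,:3].round(2).tolist())
E
```

```text
top red none 6
top yel 21 c [ 440.4 -272.3] sz [54.6 98. ] ang 11.5 z [523.3 539.6 569.7]
scene red none 4
scene yel 29 c [ 513.8 -386.7] sz [63.6  5.5] ang 12.0 z [53.3 57.7 59.5]
scene rack 886 c [ 499.9 -328.3] sz [119.  156.2] ang 10.0
t 13.5 meas [ 473.5 -258.2  201.    11.4] cmd [ 473.  -259.1  200.    11.3] F [-0.5 -0.7 -0.8] open 0.354 grip 0.0
[[297.3186396354542, 0.0, 252.92436990228293], [0.0, 297.3186396354542, 194.42045051132985], [0.0, 0.0, 1.0]] [ 556. -242.  400.] [[0.2, -0.98, -0.0], [0.94, 0.19, -0.3], [0.29, 0.06, 0.96]]
```

View pics/w1.png

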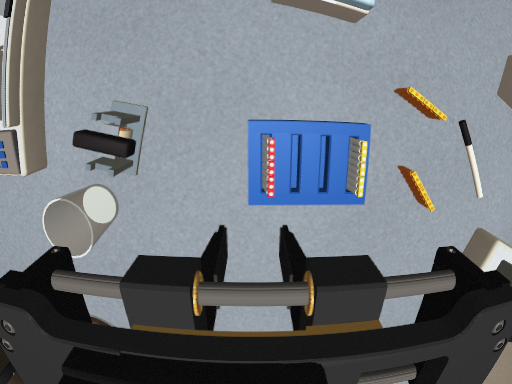

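The rack has been knocked: yellow now measures about (514,-387), where it was (494,-370). I'll re-measure with the wrist camera.

```bash
cat >> h.py <<'E'
def wpts(d,KT):
    K,T=KT; v,u=np.mgrid[:d.shape[0],:d.shape[1]]
    a=(u-K[0,2])/K[0,0]; b=(v-K[1,2])/K[1,1]; r=np.hypot(a,b)+1e-9; t=np.tan(np.minimum(r,1.5))/r
    c=np.stack([a*t*d,-b*t*d,-d],-1); return (c-T[:3,3])@T[:3,:3]
E
cat > wcaps.py <<'E'
from h import *
import sys
KT=cal('wrist'); e=state()['eef_pos']; p,d=snap('wrist','wl'); P=wpts(d,KT)
hsv=cv2.cvtColor(p,cv2.COLOR_RGB2HSV);H,S,V=[hsv[...,i] for i in range(3)]; Z=P[...,2]
def rect(n,m):
    m=m.astype(np.uint8); k,L,st,_=cv2.connectedComponentsWithStats(cv2.morphologyEx(m,cv2.MORPH_CLOSE,np.ones((5,5))))
    for i in range(1,k):
        q=P[(L==i)&(m>0)]
        if len(q)<60: continue
        R=cv2.minAreaRect(q[:,:2].astype(np.float32)); print(n,len(q),'c',np.round(R[0],1),'sz',np.round(R[1],1),'ang',round(R[2],1),'z',np.percentile(q[:,2],[5,50,95]).round(1),'px',st[i][:4])
zc=float(sys.argv[1]) if len(sys.argv)>1 else 40; zz=float(sys.argv[2]) if len(sys.argv)>2 else 75
rect('red',((H<8)|(H>172))&(S>110)&(Z>zc)&(Z<zz)); rect('yel',(H>17)&(H<38)&(S>85)&(Z>zc)&(Z<zz)); rect('rack',(H>105)&(H<130)&(S>120)&(Z>20)&(Z<38))
E
python3 wcaps.py; python3 - <<'E'
from h import *
p,d=viewer.read_camera('scene')
for c in('scene','wrist'):
    for l in('strip_red','strip_yellow','rack','roller','stand'): print(c,l,[(r['position'],round(r['confidence'],2)) for r in models.mark_of(c,l)[:3]])
E
```

```text
red 216 c [ 487.9 -276.8] sz [69.6  7.1] ang 11.3 z [55.  56.3 57.9] px [268 139   7  58]
yel 220 c [ 616.8 -463.4] sz [71.2  7.9] ang 73.5 z [46.3 48.8 50. ] px [408  87  39  34]
yel 249 c [ 510.6 -388.4] sz [70.4  7.8] ang 11.2 z [51.8 56.3 57.4] px [356 141  11  56]
yel 198 c [ 499.8 -494.1] sz [71.9  8. ] ang 50.8 z [46.5 48.6 49.9] px [411 171  24  41]
rack 7420 c [ 498.6 -328.2] sz [110.3 159.8] ang 11.1 z [27.8 29.6 30.9] px [248 121 123  84]
scene strip_red [([483.1, -269.7, 11.2], 0.4)]
scene strip_yellow [([621.1, -465.0, -0.5], 0.58), ([509.6, -378.2, 2.9], 0.57), ([495.3, -496.4, -3.3], 0.53)]
scene rack [([497.5, -332.1, 3.0], 0.68)]
scene roller [([485.9, -68.2, 9.4], 0.85)]
scene stand [([480.6, -71.4, 3.8], 0.96)]
wrist strip_red [([487.9, -269.4, 8.3], 0.97)]
wrist strip_yellow [([499.3, -494.6, 1.2], 0.78), ([510.0, -381.2, 5.7], 0.76), ([615.2, -462.4, -1.8], 0.59)]
wrist rack [([497.0, -330.3, -0.9], 0.92)]
wrist roller [([482.6, -66.5, 8.4], 0.77), ([534.6, 192.7, 1.3], 0.57)]
wrist stand [([479.2, -66.6, 0.7], 0.73)]
```

```bash
python3 plan.py -m 487.8,-274.3,60,11.1
```

```text
t 14.2 meas [ 473.4 -258.9  201.3   11.3] cmd [ 473.  -259.1  200.    11.3] F [0.1 0.  0.9] open 0.349 grip 0.0
[[[0.011, 0.018, 0.141], 0.0], [[0.011, 0.018, 0.141], 0.0], [[0.011, 0.018, 0.142], 0.001], [[0.011, 0.018, 0.141], 0.0], [[0, 0, 0], 0]]
```

>>> {"method": "arm_command", "body": {
  "rows": [
    [[0.011,0.018,0.141],0],
    [[0.011,0.018,0.141],0],
    [[0.011,0.018,0.142],0.001],
    [[0.011,0.018,0.141],0],
    [[0,0,0],0]
  ]
}}

```text
t: 14.65
eef_pos: [486.2, -273.6, 56.5]
tcp_rot: [-3.137, 0.004, 0.194]
ft_force: [-0.1, -0.1, 0.7]
opening: 0.349
grip_force: 0.0
```

```bash
python3 wcaps.py; python3 plan.py; python3 - <<'E'
from h import *
p,d=snap('wrist','w2');print(models.mark_of('wrist','strip_red')[:2],models.mark_of('wrist','rack')[:1])
E
```

```text
red 562 c [ 488.1 -276.7] sz [70.8  6.9] ang 11.7 z [55.2 56.3 57.6] px [253 175  10  90]
yel 409 c [ 616.6 -463.4] sz [71.9  8.3] ang 73.5 z [43.8 48.5 49.8] px [468  90  44  52]
yel 625 c [ 510.2 -388.6] sz [71.5  9.2] ang 11.4 z [51.  56.1 57.5] px [389 176  23  84]
yel 326 c [ 499.3 -494.4] sz [73.6  8. ] ang 49.8 z [44.1 48.5 49.7] px [463 215  24  52]
rack 15460 c [ 497.9 -328.1] sz [110.8 159.9] ang 11.4 z [27.5 29.6 30.7] px [221 141 193 128]
t 14.7 meas [ 487.  -274.    58.9   11.1] cmd [ 487.7 -274.4   60.1   11.1] F [-0.1 -0.1  0.6] open 0.351 grip 0.0
[{'position': [487.5, -268.5, 7.4], 'confidence': 0.56}] [{'position': [497.3, -330.5, 1.3], 'confidence': 0.97}]
```

View pics/w2.png

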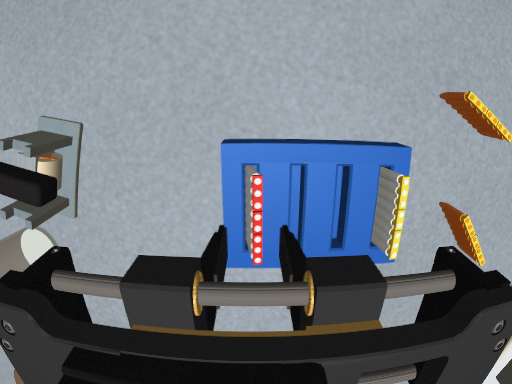

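```bash
python3 plan.py 487.3,-273.5,3,11.3,12
```

```text
t 14.8 meas [ 488.3 -274.8   61.8   11.1] cmd [ 487.7 -274.4   60.1   11.1] F [ 0.2 -0.5 -0.4] open 0.353 grip 0.0
[[[0.0, -0.001, 0.046], 0.0], [[0.0, -0.001, 0.046], 0.0], [[0.0, -0.001, 0.045], 0.0], [[0.0, 0.0, 0.046], 0.0], [[-0.001, -0.001, 0.045], -0.001]]
```

>>> {"method": "arm_command", "body": {
  "rows": [
    [[0,-0.001,0.046],0],
    [[0,-0.001,0.046],0],
    [[0,-0.001,0.045],0],
    [[0,0,0.046],0],
    [[-0.001,-0.001,0.045],-0.001]
  ]
}}

```text
t: 15.35
eef_pos: [487.1, -273.4, 1.9]
tcp_rot: [-3.141, 0.0, 0.198]
ft_force: [-0.8, -0.3, 0.1]
opening: 0.354
grip_force: 0.0
```

>>> {"method": "arm_command", "body": {
  "rows": [
    [[0,0,0],0],
    [[0,0,0],0],
    [[0,0,0],0],
    [[0,0,0],0],
    [[0,0,0],0]
  ]
}}

```text
t: 15.85
eef_pos: [487.3, -273.5, 3.1]
tcp_rot: [3.141, -0.0, 0.198]
ft_force: [0.3, -0.2, -0.5]
opening: 0.351
grip_force: 0.0
```

>>> {"method": "arm_command", "body": {
  "rows": [
    [[0,0,0],0],
    [[0,0,0],0],
    [[0,0,0],0],
    [[0,0,0],0],
    [[0,0,0],0]
  ],
  "claw": 0
}}

```text
t: 16.35
eef_pos: [487.2, -273.5, 3.0]
tcp_rot: [3.142, 0.0, 0.198]
ft_force: [0.2, -0.3, 0.4]
opening: 0.086
grip_force: 30.0
```

>>> {"method": "arm_command", "body": {
  "rows": [
    [[0,0,0],0],
    [[0,0,0],0],
    [[0,0,0],0],
    [[0,0,0],0],
    [[0,0,0],0]
  ]
}}

```text
t: 16.85
eef_pos: [487.3, -273.5, 3.1]
tcp_rot: [3.141, -0.0, 0.198]
ft_force: [0.5, -1.6, -1.1]
opening: 0.089
grip_force: 30.0
```

```bash
python3 wcaps.py; python3 plan.py 487.3,-273.5,100,11.1,30
```

```text
red 749 c [ 493.9 -272.3] sz [57.9  8.2] ang 10.9 z [48.1 56.8 57.8] px [246 200  15  82]
yel 655 c [ 520.7 -387.6] sz [50.6  9.4] ang 10.9 z [50.6 55.8 57.3] px [423 199  29  73]
yel 282 c [ 504.3 -488.3] sz [58.5  7.9] ang 50.7 z [42.6 48.3 49.6] px [497 240  15  47]
rack 18388 c [ 506.7 -327.5] sz [ 93.3 160.5] ang 11.3 z [26.  29.6 30.7] px [213 153 237 126]
rack 77 c [ 453.7 -384.2] sz [ 2.7 61.3] ang 10.9 z [28.7 29.6 30.5] px [348 295  70   9]
t 16.9 meas [ 487.3 -273.5    3.1   11.3] cmd [ 487.3 -273.5    3.1   11.3] F [ 1.1  0.1 -1.1] open 0.085 grip 30.0
[[[0.0, 0.0, -0.097], 0.0], [[0.0, 0.0, -0.097], 0.0], [[0.0, 0.0, -0.097], 0.001], [[0.0, 0.0, -0.097], 0.0], [[0, 0, 0], 0]]
```

>>> {"method": "arm_command", "body": {
  "rows": [
    [[0,0,-0.05],0],
    [[0,0,-0.097],0],
    [[0,0,-0.097],0.001],
    [[0,0,-0.097],0],
    [[0,0,-0.047],0]
  ]
}}

```text
t: 17.4
eef_pos: [487.9, -273.9, 102.8]
tcp_rot: [3.139, -0.002, 0.195]
ft_force: [0.3, -0.1, -0.9]
opening: 0.085
grip_force: 30.0
```

```bash
python3 plan.py 540,-150,200,8 533.1,211.8,180,8; python3 wcaps.py 60 250
```

```text
t 17.4 meas [ 487.9 -273.9  102.8   11.2] cmd [ 487.3 -273.5  100.1   11.1] F [ 0.3 -0.1 -0.9] open 0.085 grip 30.0
[[[0.076, -0.111, -0.1], 0.004], [[0.074, -0.112, -0.1], 0.004], [[0.073, -0.113, -0.1], 0.005], [[0.071, -0.114, -0.1], 0.004], [[0.02, -0.16, 0.009], 0.0]]
[[[0.02, -0.16, 0.009], 0.0], [[0.019, -0.159, 0.009], 0.0], [[0.02, -0.16, 0.009], 0.0], [[0.019, -0.159, 0.009], 0.0], [[0.02, -0.16, 0.009], 0.0]]
[[[0.019, -0.159, 0.009], 0.0], [[0.02, -0.16, 0.009], 0.0], [[0.019, -0.159, 0.008], 0.0], [[0, 0, 0], 0], [[0, 0, 0], 0]]
red 771 c [ 494.1 -272.8] sz [59.   8.6] ang 10.2 z [145.6 156.7 157.8] px [246 200  15  83]
yel 202 c [ 505.3 -265. ] sz [32.1  1.1] ang 10.8 z [217.4 228.6 231.2] px [234 271   6  47]
yel 206 c [ 506.7 -275.5] sz [32.7  1.1] ang 11.4 z [217.2 228.8 231.7] px [267 271   6  47]
yel 1621 c [ 494.8 -260.6] sz [33.5 79. ] ang 11.0 z [233.9 236.3 238. ] px [ 97 320 248  17]
rack 12044 c [ 498.2 -329.3] sz [110.7 160.1] ang 11.6 z [27.8 29.6 30.8] px [227 137 163 110]
```

Gripped and lifted. Carrying it to the block.

>>> {"method": "arm_command", "body": {
  "rows": [
    [[0.076,-0.111,-0.1],0.004],
    [[0.074,-0.112,-0.1],0.004],
    [[0.073,-0.113,-0.1],0.005],
    [[0.071,-0.114,-0.1],0.004],
    [[0.02,-0.16,0.009],0]
  ]
}}

```text
t: 17.95
eef_pos: [541.7, -109.2, 200.4]
tcp_rot: [3.139, -0.005, 0.14]
ft_force: [0.3, -0.3, -1.2]
opening: 0.086
grip_force: 30.0
```

>>> {"method": "arm_command", "body": {
  "rows": [
    [[0.02,-0.16,0.009],0],
    [[0.019,-0.159,0.009],0],
    [[0.02,-0.16,0.009],0],
    [[0.019,-0.159,0.009],0],
    [[0.02,-0.16,0.009],0]
  ]
}}

```text
t: 18.45
eef_pos: [535.1, 92.9, 185.9]
tcp_rot: [3.142, 0.001, 0.141]
ft_force: [1.6, -0.5, -0.7]
opening: 0.085
grip_force: 30.0
```

>>> {"method": "arm_command", "body": {
  "rows": [
    [[0.019,-0.159,0.009],0],
    [[0.02,-0.16,0.009],0],
    [[0.019,-0.159,0.008],0],
    [[0,0,0],0],
    [[0,0,0],0]
  ]
}}

```text
t: 18.95
eef_pos: [532.6, 212.2, 179.3]
tcp_rot: [3.141, 0.001, 0.143]
ft_force: [-0.5, 0.2, -0.5]
opening: 0.085
grip_force: 30.0
```

>>> {"method": "arm_command", "body": {
  "rows": [
    [[0,0,0],0],
    [[0,0,0],0],
    [[0,0,0],0],
    [[0,0,0],0],
    [[0,0,0],0]
  ]
}}

```text
t: 19.45
eef_pos: [533.2, 211.3, 180.1]
tcp_rot: [3.141, -0.0, 0.141]
ft_force: [0.5, 0.4, -1.1]
opening: 0.085
grip_force: 30.0
```

```bash
python3 plan.py; python3 - <<'E'
from h import *
KT=cal('wrist'); s=state(); e=s['eef_pos']; p,d=snap('wrist','w3'); P=wpts(d,KT); np.savez('w3.npz',p=p,P=P)
print(models.mark_of('wrist','block')[:2],models.mark_of('wrist','incubator')[:1])
# rectified plan view of block-top plane z=94, 2px/mm, incubator frame
K,T=KT; o=np.array([535.7,193.0]);a=np.radians(8)
X,Y=np.meshgrid(np.arange(70,-80,-.25),np.arange(120,-120,-.25),indexing='ij')
W=np.stack([o[0]+X*np.cos(a)-Y*np.sin(a),o[1]+X*np.sin(a)+Y*np.cos(a),0*X+94],-1)
c=W@T[:3,:3].T+T[:3,3]; x,y,z=c[...,0],-c[...,1],-c[...,2]; r=np.hypot(x,y); th=np.arctan2(r,z)
u=K[0,2]+K[0,0]*th*x/r; v=K[1,2]+K[1,1]*th*y/r
R=cv2.remap(p,u.astype(np.float32),v.astype(np.float32),cv2.INTER_CUBIC)
for i in range(0,150,10): cv2.putText(R,str(70-i),(0,i*4+4),0,.35,(255,0,0))
for i in range(0,240,20): cv2.putText(R,str(120-i),(i*4,10),0,.35,(255,0,0)); 
for i in range(0,240,10): cv2.line(R,(i*4,12),(i*4,18),(255,0,0))
cv2.imwrite('pics/r3.png',cv2.resize(R[...,::-1],(800,500)))
E
```

```text
t 19.4 meas [533.2 211.3 180.1   8.1] cmd [533.1 211.7 180.1   8.1] F [ 0.5  0.4 -1.1] open 0.085 grip 30.0
[{'position': [533.3, 189.8, 90.7], 'confidence': 0.84}] [{'position': [534.5, 188.7, 3.3], 'confidence': 0.63}]
```

View pics/r3.png

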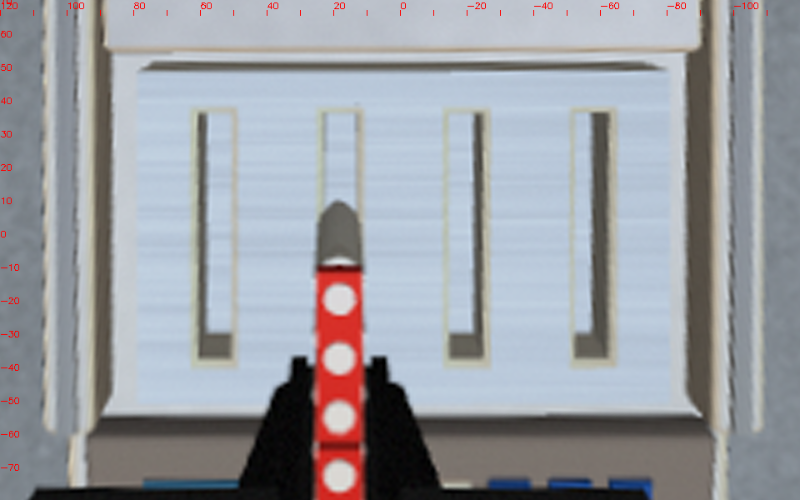

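```bash
python3 plan.py 532,210.6,96,8,30 532,210.6,66.5,8,6
```

```text
t 19.6 meas [533.2 211.6 180.1   8.1] cmd [533.1 211.7 180.1   8.1] F [-0.2 -0.8 -0.1] open 0.086 grip 30.0
[[[-0.002, 0.001, 0.112], 0.0], [[-0.002, 0.001, 0.112], 0.0], [[-0.001, 0.002, 0.112], 0.0], [[0.0, 0.0, 0.024], 0.0], [[0.0, 0.0, 0.024], 0.0]]
[[[0.0, 0.0, 0.023], 0.0], [[0.0, 0.0, 0.024], 0.0], [[0.0, 0.0, 0.023], 0.0], [[0, 0, 0], 0], [[0, 0, 0], 0]]
```

>>> {"method": "arm_command", "body": {
  "rows": [
    [[-0.002,0.001,0.112],0],
    [[-0.002,0.001,0.112],0],
    [[-0.001,0.002,0.112],0],
    [[0,0,0.024],0],
    [[0,0,0.024],0]
  ]
}}

```text
t: 20.1
eef_pos: [532.3, 210.6, 84.0]
tcp_rot: [3.142, 0.0, 0.141]
ft_force: [0.2, -0.1, 0.8]
opening: 0.084
grip_force: 30.0
```

>>> {"method": "arm_command", "body": {
  "rows": [
    [[0,0,0.023],0],
    [[0,0,0.024],0],
    [[0,0,0.023],0],
    [[0,0,0],0],
    [[0,0,0],0]
  ]
}}

```text
t: 20.6
eef_pos: [532.2, 210.6, 66.7]
tcp_rot: [3.142, -0.0, 0.141]
ft_force: [-0.4, 0.2, -0.5]
opening: 0.086
grip_force: 30.0
```

>>> {"method": "arm_command", "body": {
  "rows": [
    [[0,0,0],0],
    [[0,0,0],0],
    [[0,0,0],0],
    [[0,0,0],0],
    [[0,0,0],0]
  ]
}}

```text
t: 21.1
eef_pos: [532.1, 210.5, 66.6]
tcp_rot: [3.141, -0.0, 0.141]
ft_force: [0.2, -0.5, -0.4]
opening: 0.086
grip_force: 30.0
```

```bash
python3 plan.py; python3 wcaps.py 90 140;
```

```text
t 21.1 meas [532.1 210.5  66.6   8.1] cmd [532.  210.5  66.6   8.1] F [ 0.2 -0.5 -0.4] open 0.086 grip 30.0
red 776 c [538.3 211.7] sz [58.7 10. ] ang 10.9 z [110.8 120.6 121.6] px [242 200  19  82]
```

>>> {"method": "arm_command", "body": {
  "rows": [
    [[0,0,0.004],0],
    [[0,0,0],0],
    [[0,0,0],0],
    [[0,0,0],0],
    [[0,0,0],0]
  ]
}}

```text
t: 21.65
eef_pos: [532.1, 210.5, 66.5]
tcp_rot: [3.142, -0.001, 0.141]
ft_force: [-4.3, -0.6, 11.1]
opening: 0.087
grip_force: 30.0
```

>>> {"method": "arm_command", "body": {
  "rows": [
    [[0,0,0],0],
    [[0,0,0],0],
    [[0,0,0],0],
    [[0,0,-0.1],0],
    [[0,0,-0.15],0]
  ],
  "claw": 0.3
}}

```text
t: 22.15
eef_pos: [531.0, 210.2, 126.9]
tcp_rot: [3.141, 0.004, 0.141]
ft_force: [0.4, -0.0, 1.0]
opening: 0.297
grip_force: 0.0
```

>>> {"method": "arm_command", "body": {
  "rows": [
    [[0,0,-0.15],0],
    [[0,0,-0.15],0],
    [[0,0,0],0],
    [[0,0,0],0],
    [[0,0,0],0]
  ]
}}

```text
t: 22.65
eef_pos: [531.5, 210.4, 201.8]
tcp_rot: [3.141, 0.002, 0.141]
ft_force: [-0.5, -0.2, -0.5]
opening: 0.299
grip_force: 0.0
```

```bash
python3 wcaps.py 90 140; python3 plan.py -m 545,-100,200,11.3 509.3,-385.1,150,11.3
```

```text
red 310 c [532.  210.6] sz [70.6  7.3] ang 8.1 z [106.6 120.6 121.7] px [249 156   8  69]
rack 917 c [ 488.5 -281.6] sz [110.4  69.1] ang 11.2 z [21.2 29.1 30.7] px [488 206  24  57]
t 22.7 meas [531.5 210.4 201.6   8.1] cmd [532.  210.5  66.6   8.1] F [ 0.5 -0.4 -0.4] open 0.297 grip 0.0
[[[-0.017, 0.177, 0.001], -0.003], [[-0.019, 0.176, 0.001], -0.002], [[-0.02, 0.176, 0.001], -0.003], [[-0.022, 0.176, 0.001], -0.002], [[-0.023, 0.176, 0.001], -0.003]]
[[[-0.024, 0.176, 0.001], -0.002], [[-0.026, 0.176, 0.001], -0.003], [[-0.052, 0.156, 0.029], 0.0], [[-0.052, 0.156, 0.028], 0.0], [[-0.052, 0.156, 0.029], 0.0]]
[[[-0.052, 0.156, 0.028], 0.0], [[-0.052, 0.155, 0.029], 0.0], [[-0.052, 0.156, 0.028], 0.0], [[-0.052, 0.155, 0.029], 0.0], [[0, 0, 0], 0]]
```

>>> {"method": "arm_command", "body": {
  "rows": [
    [[-0.017,0.177,0.001],-0.003],
    [[-0.019,0.176,0.001],-0.002],
    [[-0.02,0.176,0.001],-0.003],
    [[-0.022,0.176,0.001],-0.002],
    [[-0.023,0.176,0.001],-0.003]
  ],
  "claw": 0.35
}}

```text
t: 23.2
eef_pos: [541.1, -12.6, 200.6]
tcp_rot: [-3.141, 0.002, 0.182]
ft_force: [0.9, -0.4, 0.3]
opening: 0.348
grip_force: 0.0
```

>>> {"method": "arm_command", "body": {
  "rows": [
    [[-0.024,0.176,0.001],-0.002],
    [[-0.026,0.176,0.001],-0.003],
    [[-0.052,0.156,0.029],0],
    [[-0.052,0.156,0.028],0],
    [[-0.052,0.156,0.029],0]
  ]
}}

```text
t: 23.7
eef_pos: [529.5, -223.7, 178.3]
tcp_rot: [-3.14, 0.002, 0.198]
ft_force: [0.8, 0.3, -0.2]
opening: 0.351
grip_force: 0.0
```

>>> {"method": "arm_command", "body": {
  "rows": [
    [[-0.052,0.156,0.028],0],
    [[-0.052,0.155,0.029],0],
    [[-0.052,0.156,0.028],0],
    [[-0.052,0.155,0.029],0],
    [[0,0,0],0]
  ]
}}

```text
t: 24.2
eef_pos: [508.1, -388.7, 148.4]
tcp_rot: [-3.14, 0.002, 0.194]
ft_force: [-2.0, 1.1, -0.2]
opening: 0.348
grip_force: 0.0
```

>>> {"method": "arm_command", "body": {
  "rows": [
    [[0,0,0.15],0],
    [[0,0,0.15],0],
    [[0,0,0],0],
    [[0,0,0],0],
    [[0,0,0],0]
  ]
}}

```text
t: 24.7
eef_pos: [510.6, -385.1, 78.0]
tcp_rot: [3.14, -0.001, 0.198]
ft_force: [0.9, 0.2, 0.2]
opening: 0.35
grip_force: 0.0
```

```bash
python3 wcaps.py; python3 plan.py
```

```text
yel 681 c [ 616.7 -464.1] sz [71.5  7.8] ang 73.2 z [47.1 48.8 50. ] px [337  78  72  53]
yel 499 c [ 510.8 -389.6] sz [70.9  6.9] ang 11.2 z [55.1 56.5 57.8] px [254 171  10  83]
yel 419 c [ 500.1 -494.2] sz [71.4  7.7] ang 50.7 z [46.4 48.7 49.8] px [346 212  42  57]
rack 15448 c [ 498.4 -328.6] sz [110.4 160.1] ang 11.3 z [27.1 29.5 30.7] px [103 141 177 118]
t 24.8 meas [ 510.6 -385.2   78.2   11.3] cmd [ 509.3 -385.   149.9   11.3] F [ 0.4 -0.3  1.4] open 0.352 grip 0.0
```

```bash
python3 -c "
import json;c=json.load(open('cmd.json'));c[2]-=75;json.dump(c,open('cmd.json','w'))"; python3 plan.py 510,-386,3,11.3,18
```

```text
t 24.8 meas [ 510.6 -385.2   78.2   11.3] cmd [ 509.3 -385.    74.9   11.3] F [ 0.4 -0.3  1.4] open 0.352 grip 0.0
[[[0.001, 0.001, 0.072], 0.0], [[0.0, 0.001, 0.072], 0.0], [[0.001, 0.001, 0.072], 0.0], [[0.0, 0.002, 0.072], 0.0], [[0, 0, 0], 0]]
```

>>> {"method": "arm_command", "body": {
  "rows": [
    [[0.001,0.001,0.072],0],
    [[0,0.001,0.072],0],
    [[0.001,0.001,0.072],0],
    [[0,0.002,0.06],0],
    [[0,0,0],0]
  ]
}}

```text
t: 25.25
eef_pos: [510.3, -385.6, 6.5]
tcp_rot: [-3.14, 0.001, 0.198]
ft_force: [-0.7, -0.2, -0.6]
opening: 0.348
grip_force: 0.0
```

>>> {"method": "arm_command", "body": {
  "rows": [
    [[0,0,0],0],
    [[0,0,0],0],
    [[0,0,0],0],
    [[0,0,0],0],
    [[0,0,0],0]
  ]
}}

```text
t: 25.75
eef_pos: [510.7, -386.0, 7.7]
tcp_rot: [3.141, -0.0, 0.198]
ft_force: [0.0, -0.7, -0.4]
opening: 0.351
grip_force: 0.0
```

>>> {"method": "arm_command", "body": {
  "rows": [
    [[-0.002,0,0.019],0],
    [[0,0,0],0],
    [[0,0,0],0],
    [[0,0,0],0],
    [[0,0,0],0]
  ]
}}

```text
t: 26.25
eef_pos: [510.1, -386.1, 2.6]
tcp_rot: [3.141, -0.0, 0.198]
ft_force: [0.1, -0.1, -0.2]
opening: 0.352
grip_force: 0.0
```

>>> {"method": "arm_command", "body": {
  "rows": [
    [[0,0,0],0],
    [[0,0,0],0],
    [[0,0,0],0],
    [[0,0,0],0],
    [[0,0,0],0]
  ],
  "claw": 0
}}

```text
t: 26.75
eef_pos: [510.1, -386.0, 2.6]
tcp_rot: [-3.142, 0.0, 0.198]
ft_force: [0.3, -0.3, -0.5]
opening: 0.087
grip_force: 30.0
```

>>> {"method": "arm_command", "body": {
  "rows": [
    [[0,0,0],0],
    [[0,0,0],0],
    [[0,0,0],0],
    [[0,0,0],0],
    [[0,0,0],0]
  ]
}}

```text
t: 27.25
eef_pos: [510.1, -386.1, 2.6]
tcp_rot: [3.141, -0.0, 0.198]
ft_force: [-0.1, 0.2, 0.1]
opening: 0.09
grip_force: 30.0
```

```bash
python3 wcaps.py; python3 plan.py -m 510,-386,103,11.3,30 545,-100,200,8 541.5,135.2,180,8
```

```text
yel 1138 c [ 616.8 -464.2] sz [71.7  7.9] ang 73.1 z [46.3 48.7 49.9] px [373  66  92  78]
yel 784 c [ 516.4 -385.1] sz [58.   8.1] ang 10.7 z [49.  56.8 57.9] px [246 201  15  81]
yel 245 c [ 515.3 -475.6] sz [24.3  7.3] ang 50.9 z [44.  48.5 49.6] px [378 251  23  25]
yel 135 c [ 486.6 -510.5] sz [27.2  7.2] ang 50.6 z [47.8 48.6 49.7] px [403 296  17  21]
rack 20379 c [ 507.  -327.4] sz [ 93.1 161.1] ang 11.3 z [25.1 29.6 30.6] px [ 55 153 236 126]
rack 123 c [ 436.3 -294.9] sz [ 4.1 65.8] ang 10.7 z [28.7 29.7 30.5] px [ 84 295  75   9]
t 27.3 meas [ 510.1 -386.1    2.6   11.3] cmd [ 510.  -386.1    2.9   11.3] F [-0.1  0.1 -1.4] open 0.086 grip 30.0
[[[0.0, 0.0, -0.1], 0.0], [[0.0, 0.0, -0.101], 0.0], [[0.0, 0.0, -0.1], 0.0], [[0.0, 0.0, -0.101], 0.0], [[0.052, -0.156, -0.055], 0.003]]
[[[0.05, -0.157, -0.055], 0.003], [[0.049, -0.157, -0.056], 0.002], [[0.048, -0.158, -0.055], 0.003], [[0.046, -0.158, -0.056], 0.002], [[0.045, -0.158, -0.055], 0.003]]
[[[0.043, -0.159, -0.056], 0.002], [[0.02, -0.156, 0.013], 0.0], [[0.02, -0.156, 0.013], 0.0], [[0.02, -0.155, 0.014], 0.0], [[0.02, -0.156, 0.013], 0.0]]
[[[0.019, -0.155, 0.014], 0.0], [[0.02, -0.156, 0.013], 0.0], [[0, 0, 0], 0], [[0, 0, 0], 0], [[0, 0, 0], 0]]
```

>>> {"method": "arm_command", "body": {
  "rows": [
    [[0,0,-0.1],0],
    [[0,0,-0.101],0],
    [[0,0,-0.1],0],
    [[0,0,-0.101],0],
    [[0.052,-0.156,-0.055],0.003]
  ]
}}

```text
t: 27.8
eef_pos: [515.5, -348.5, 118.8]
tcp_rot: [3.138, -0.002, 0.185]
ft_force: [0.8, 0.4, -1.1]
opening: 0.088
grip_force: 30.0
```

>>> {"method": "arm_command", "body": {
  "rows": [
    [[0.05,-0.157,-0.055],0.003],
    [[0.049,-0.157,-0.056],0.002],
    [[0.048,-0.158,-0.055],0.003],
    [[0.046,-0.158,-0.056],0.002],
    [[0.045,-0.158,-0.055],0.003]
  ]
}}

```text
t: 28.3
eef_pos: [540.0, -139.3, 186.8]
tcp_rot: [3.141, -0.0, 0.147]
ft_force: [0.3, -1.0, -0.5]
opening: 0.088
grip_force: 30.0
```

>>> {"method": "arm_command", "body": {
  "rows": [
    [[0.043,-0.159,-0.056],0.002],
    [[0.02,-0.156,0.013],0],
    [[0.02,-0.156,0.013],0],
    [[0.02,-0.155,0.014],0],
    [[0.02,-0.156,0.013],0]
  ]
}}

```text
t: 28.8
eef_pos: [542.5, 58.5, 186.9]
tcp_rot: [3.141, -0.0, 0.141]
ft_force: [0.4, 0.3, 0.1]
opening: 0.087
grip_force: 30.0
```

>>> {"method": "arm_command", "body": {
  "rows": [
    [[0.019,-0.155,0.014],0],
    [[0.02,-0.156,0.013],0],
    [[0,0,0],0],
    [[0,0,0],0],
    [[0,0,0],0]
  ]
}}

```text
t: 29.3
eef_pos: [541.6, 134.6, 180.1]
tcp_rot: [3.141, -0.0, 0.141]
ft_force: [-0.3, 0.2, -1.5]
opening: 0.085
grip_force: 30.0
```

>>> {"method": "arm_command", "body": {
  "rows": [
    [[0,0,0],0],
    [[0,0,0],0],
    [[0,0,0],0],
    [[0,0,0],0],
    [[0,0,0],0]
  ]
}}

```text
t: 29.8
eef_pos: [541.5, 135.1, 180.1]
tcp_rot: [3.142, -0.0, 0.141]
ft_force: [0.2, -0.1, -0.7]
opening: 0.088
grip_force: 30.0
```

```bash
python3 plan.py -m 542.5,135.4,96,8,30 542.5,135.4,65.6,8,6; python3 wcaps.py 90 240
python3 - <<'E'
from h import *
KT=cal('wrist'); p,d=snap('wrist','w4')
K,T=KT; o=np.array([534.8,191.8]);a=np.radians(8)
X,Y=np.meshgrid(np.arange(70,-80,-.25),np.arange(120,-120,-.25),indexing='ij')
W=np.stack([o[0]+X*np.cos(a)-Y*np.sin(a),o[1]+X*np.sin(a)+Y*np.cos(a),0*X+94],-1)
c=W@T[:3,:3].T+T[:3,3]; x,y,z=c[...,0],-c[...,1],-c[...,2]; r=np.hypot(x,y); th=np.arctan2(r,z)
u=K[0,2]+K[0,0]*th*x/r; v=K[1,2]+K[1,1]*th*y/r
R=cv2.remap(p,u.astype(np.float32),v.astype(np.float32),cv2.INTER_CUBIC)
cv2.imwrite('pics/r4.png',cv2.resize(R[...,::-1],(800,500)))
E
```

```text
t 29.8 meas [541.5 135.1 180.1   8.1] cmd [541.5 135.3 180.1   8.1] F [ 0.2 -0.1 -0.7] open 0.088 grip 30.0
[[[0.001, 0.0, 0.112], 0.0], [[0.002, 0.0, 0.112], 0.0], [[0.001, -0.001, 0.112], 0.0], [[0.0, 0.0, 0.02], 0.0], [[0.0, 0.0, 0.02], 0.0]]
[[[0.0, 0.0, 0.02], 0.0], [[0.0, 0.0, 0.021], 0.0], [[0.0, 0.0, 0.02], 0.0], [[0.0, 0.0, 0.021], 0.0], [[0, 0, 0], 0]]
red 378 c [531.8 214.6] sz [71.4 15.6] ang 7.6 z [118.  120.5 121.6] px [166 160  13  73]
yel 824 c [547.9 135.8] sz [58.2  8.5] ang 7.1 z [223.6 234.3 235.4] px [246 201  15  81]
rack 1964 c [ 493.5 -305.4] sz [111.9 115.9] ang 11.9 z [21.8 29.3 30.8] px [471 209  41  62]
```

View pics/r4.png

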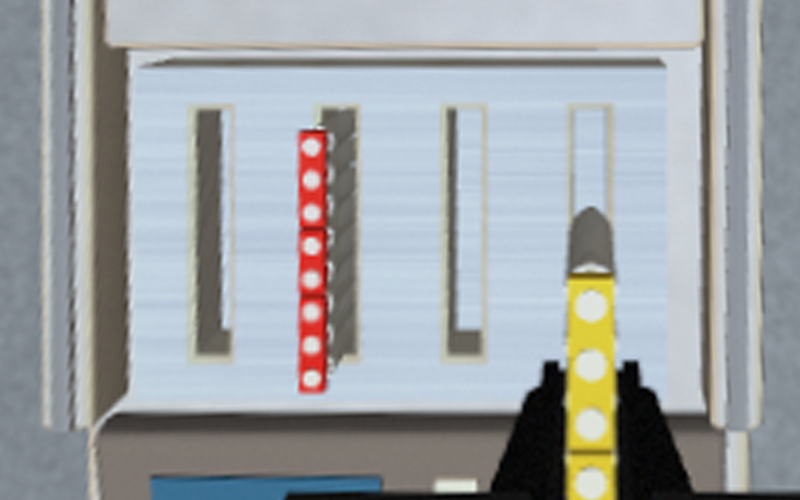

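>>> {"method": "arm_command", "body": {
  "rows": [
    [[0.001,0,0.112],0],
    [[0.002,0,0.112],0],
    [[0.001,-0.001,0.112],0],
    [[0,0,0.02],0],
    [[0,0,0.02],0]
  ]
}}

```text
t: 30.4
eef_pos: [542.6, 135.7, 86.1]
tcp_rot: [3.141, 0.0, 0.141]
ft_force: [-0.7, 0.6, 0.5]
opening: 0.086
grip_force: 30.0
```

>>> {"method": "arm_command", "body": {
  "rows": [
    [[0,0,0.02],0],
    [[0,0,0.021],0],
    [[0,0,0.02],0],
    [[0,0,0.02],0],
    [[0,0,0],0]
  ]
}}

```text
t: 30.9
eef_pos: [542.7, 135.7, 66.0]
tcp_rot: [3.142, -0.001, 0.141]
ft_force: [-0.6, 0.1, 1.3]
opening: 0.085
grip_force: 30.0
```

>>> {"method": "arm_command", "body": {
  "rows": [
    [[0,0,0],0],
    [[0,0,0],0],
    [[0,0,0],0],
    [[0,0,0],0],
    [[0,0,0],0]
  ]
}}

```text
t: 31.4
eef_pos: [542.7, 135.8, 66.0]
tcp_rot: [3.142, -0.001, 0.141]
ft_force: [-0.1, 0.7, 3.0]
opening: 0.083
grip_force: 30.0
```

>>> {"method": "arm_command", "body": {
  "rows": [
    [[0,0,0.003],0],
    [[0,0,0],0],
    [[0,0,0],0],
    [[0,0,0],0],
    [[0,0,0],0]
  ]
}}

```text
t: 31.9
eef_pos: [542.7, 135.7, 65.9]
tcp_rot: [3.142, -0.001, 0.141]
ft_force: [-3.2, 0.1, 12.1]
opening: 0.086
grip_force: 30.0
```

>>> {"method": "arm_command", "body": {
  "rows": [
    [[0,0,0],0],
    [[0,0,0],0],
    [[0,0,0],0],
    [[0,0,-0.1],0],
    [[0,0,-0.15],0]
  ],
  "claw": 0.3
}}

```text
t: 32.4
eef_pos: [541.2, 135.4, 126.3]
tcp_rot: [3.142, 0.005, 0.141]
ft_force: [0.6, 0.1, -0.0]
opening: 0.293
grip_force: 0.0
```

>>> {"method": "arm_command", "body": {
  "rows": [
    [[0,0,-0.15],0],
    [[0,0,-0.15],0],
    [[0,0,0],0],
    [[0,0,0],0],
    [[0,0,0],0]
  ]
}}

```text
t: 32.9
eef_pos: [541.8, 135.6, 201.2]
tcp_rot: [3.142, 0.002, 0.141]
ft_force: [-1.4, 1.2, -0.5]
opening: 0.295
grip_force: 0.0
```

```bash
python3 wcaps.py 90 140; python3 plan.py -m 484,-68,200,90
```

```text
red 306 c [532.1 213.9] sz [70.3 14.6] ang 8.3 z [118.7 120.6 121.7] px [173 156  11  68]
yel 333 c [537.  135.1] sz [81.6  7.3] ang 8.3 z [112.8 120.6 121.7] px [249 155   8  70]
rack 2267 c [ 495.7 -318.4] sz [111.  142.3] ang 10.9 z [22.  29.3 30.8] px [464 204  48  61]
t 33.0 meas [541.8 135.6 201.1   8.1] cmd [542.5 135.5  65.6   8.1] F [ 0.4 -0.1  0.2] open 0.303 grip 0.0
[[[-0.034, 0.077, 0.0], -0.046], [[-0.045, 0.072, 0.0], -0.045], [[-0.055, 0.065, 0.001], -0.046], [[-0.064, 0.056, 0.0], -0.045], [[-0.071, 0.046, 0.001], -0.046]]
[[[-0.077, 0.036, 0.0], -0.045], [[-0.081, 0.025, 0.001], -0.046], [[-0.083, 0.013, 0.0], -0.045], [[-0.084, 0.001, 0.001], -0.046], [[-0.084, -0.012, 0.0], -0.045]]
```

>>> {"method": "arm_command", "body": {
  "rows": [
    [[-0.034,0.077,0],-0.046],
    [[-0.045,0.072,0],-0.045],
    [[-0.055,0.065,0.001],-0.046],
    [[-0.064,0.056,0],-0.045],
    [[-0.071,0.046,0.001],-0.046]
  ],
  "claw": 0.5
}}

```text
t: 33.45
eef_pos: [512.7, 33.0, 200.8]
tcp_rot: [-3.14, 0.001, 0.863]
ft_force: [-0.1, -0.2, 0.8]
opening: 0.5
grip_force: 0.0
```

>>> {"method": "arm_command", "body": {
  "rows": [
    [[-0.077,0.036,0],-0.045],
    [[-0.081,0.025,0.001],-0.046],
    [[-0.083,0.013,0],-0.045],
    [[-0.084,0.001,0.001],-0.046],
    [[-0.084,-0.012,0],-0.045]
  ]
}}

```text
t: 33.95
eef_pos: [484.0, -68.6, 200.4]
tcp_rot: [-3.139, -0.001, 1.577]
ft_force: [0.3, 0.0, 0.3]
opening: 0.501
grip_force: 0.0
```

>>> {"method": "arm_command", "body": {
  "rows": [
    [[0,0,0.15],0],
    [[0,0,0.13],0],
    [[0,0,0],0],
    [[0,0,0],0],
    [[0,0,0],0]
  ]
}}

```text
t: 34.45
eef_pos: [485.3, -67.9, 132.6]
tcp_rot: [3.14, 0.0, 1.571]
ft_force: [0.0, 0.2, 0.7]
opening: 0.503
grip_force: 0.0
```

```bash
python3 plan.py; python3 - <<'E'
from h import *
KT=cal('wrist'); p,d=snap('wrist','w5'); P=wpts(d,KT); Z=P[...,2]; V=p.max(2)
g=np.hypot(P[...,0]-484,P[...,1]+68)<75
for n,m in(('handle',g&(V<70)&(Z>80)&(Z<95)),('lips',g&(V>70)&(Z>62)&(Z<76)),('base',g&(Z>4)&(Z<14)&(V>60))):
    m=m.astype(np.uint8); k,L,st,_=cv2.connectedComponentsWithStats(m)
    for i in range(1,k):
        q=P[L==i]
        if len(q)>150:
            R=cv2.minAreaRect(q[:,:2].astype(np.float32)); print(n,len(q),np.round(R[0],1),np.round(R[1],1),round(R[2],1),np.percentile(q[:,2],[5,50,95]).round(1))
for l in('roller','stand'): print(l,[(r['position'],round(r['confidence'],2)) for r in models.mark_of('wrist',l)[:1]])
E
```

```text
t 34.5 meas [485.3 -67.9 132.6  90. ] cmd [484.1 -68.  200.1  90. ] F [0.  0.2 0.7] open 0.503 grip 0.0
handle 1501 [483.5 -68.7] [77.3 18.5] 87.5 [80.4 81.5 82.7]
base 827 [451.4 -67.4] [55.8 39.5] 86.7 [6.1 7.7 9.1]
base 646 [513.7 -70.5] [56.5 36.4] 87.2 [6.  7.7 9.1]
roller [([484.6, -69.1, 6.6], 0.66)]
stand [([480.6, -67.2, 4.7], 0.8)]
```

View pics/w5.png

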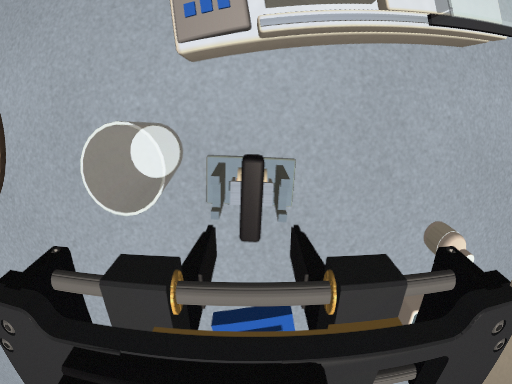

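```bash
python3 plan.py -m 483.5,-68.7,100,87.5 483.5,-68.7,30,87.5,20
```

```text
t 34.6 meas [485.2 -67.9 132.7  90. ] cmd [484.1 -68.  200.1  90. ] F [ 0.9 -0.4 -0.5] open 0.501 grip 0.0
[[[-0.003, -0.007, 0.131], 0.014], [[0.0, 0.0, 0.07], 0.0], [[0.0, 0.0, 0.07], 0.0], [[0.0, 0.0, 0.07], 0.0], [[0.0, 0.0, 0.07], 0.0]]
```

>>> {"method": "arm_command", "body": {
  "rows": [
    [[-0.003,-0.007,0.131],0.014],
    [[0,0,0],0],
    [[0,0,0],0],
    [[0,0,0],0],
    [[0,0,0],0]
  ],
  "claw": 0.27
}}

```text
t: 35.1
eef_pos: [483.5, -68.7, 99.8]
tcp_rot: [3.14, 0.0, 1.527]
ft_force: [0.1, -0.9, -0.9]
opening: 0.267
grip_force: 0.0
```

>>> {"method": "arm_command", "body": {
  "rows": [
    [[0,0,0.07],0],
    [[0,0,0],0],
    [[0,0,0],0],
    [[0,0,0],0],
    [[0,0,0],0]
  ]
}}

```text
t: 35.6
eef_pos: [483.2, -68.7, 81.9]
tcp_rot: [3.141, 0.0, 1.527]
ft_force: [-0.2, -0.4, 0.5]
opening: 0.269
grip_force: 0.0
```

```bash
python3 plan.py; python3 - <<'E'
from h import *
KT=cal('wrist'); p,d=snap('wrist','w6'); P=wpts(d,KT); Z=P[...,2]; V=p.max(2)
g=np.hypot(P[...,0]-484,P[...,1]+68)<60
m=g&(V<70)&(Z>77)&(Z<87); q=P[m]; R=cv2.minAreaRect(q[:,:2].astype(np.float32)); print(len(q),R)
cv2.imwrite('pics/w6c.png',cv2.resize(p[100:300,130:380][...,::-1],None,fx=3,fy=3))
E
```

```text
t 35.6 meas [483.2 -68.7  81.9  87.5] cmd [483.5 -68.7  29.9  87.5] F [-0.2 -0.4  0.5] open 0.269 grip 0.0
2528 ((483.7889404296875, -68.49000549316406), (78.57264709472656, 19.370468139648438), 87.57404327392578)
```

View pics/w6c.png

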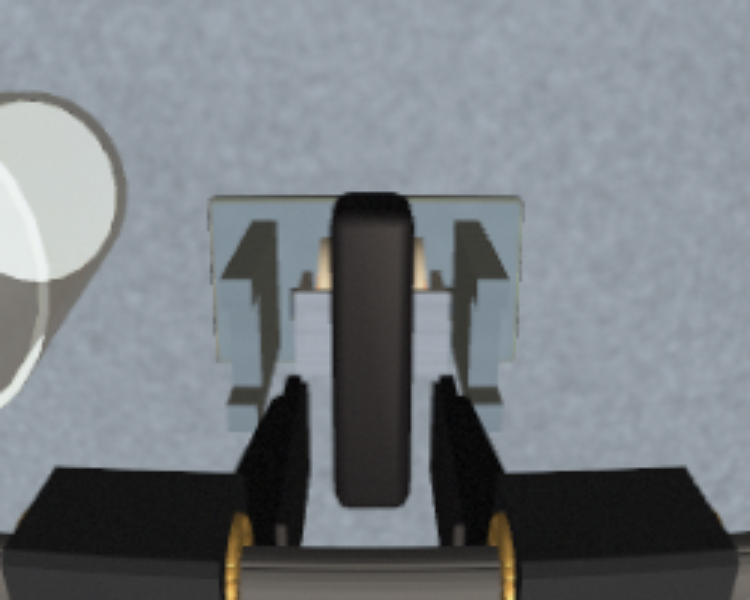

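The crop shows the roller standing on its wheel on the stand's base, crosswise between the uprights. The fingers are centred on its handle. Gripping it now.

>>> {"method": "arm_command", "body": {
  "rows": [
    [[0,0,0.055],0],
    [[0,0,0.055],0],
    [[0,0,0.055],0],
    [[0,0,0.043],0],
    [[0,0,0],0]
  ]
}}

```text
t: 36.15
eef_pos: [482.5, -68.5, 28.4]
tcp_rot: [-3.14, -0.0, 1.527]
ft_force: [-0.3, -0.0, 0.5]
opening: 0.269
grip_force: 0.0
```

>>> {"method": "arm_command", "body": {
  "rows": [
    [[0,0,0],0],
    [[0,0,0],0],
    [[0,0,0],0],
    [[0,0,0],0],
    [[0,0,0],0]
  ],
  "claw": 0
}}

```text
t: 36.65
eef_pos: [483.1, -68.7, 29.6]
tcp_rot: [3.141, 0.0, 1.527]
ft_force: [-1.1, 0.4, 0.6]
opening: 0.209
grip_force: 30.0
```

>>> {"method": "arm_command", "body": {
  "rows": [
    [[0,0,0],0],
    [[0,0,0],0],
    [[0,0,0],0],
    [[0,0,0],0],
    [[0,0,0],0]
  ]
}}

```text
t: 37.15
eef_pos: [483.1, -68.7, 29.5]
tcp_rot: [3.141, 0.0, 1.527]
ft_force: [-0.8, -0.4, 5.8]
opening: 0.208
grip_force: 30.0
```

```bash
python3 plan.py -m 483.5,-68.7,150,87.5,30 540,20,210,45 542.6,135.4,190,8
```

```text
t 37.1 meas [483.1 -68.7  29.5  87.5] cmd [483.5 -68.7  29.9  87.5] F [-0.8 -0.4  5.8] open 0.208 grip 30.0
[[[0.0, 0.0, -0.096], 0.0], [[0.0, 0.0, -0.096], 0.0], [[0.0, 0.001, -0.097], 0.0], [[0.0, 0.0, -0.096], 0.0], [[0.0, 0.001, -0.097], 0.0]]
[[[0.061, 0.035, -0.04], 0.039], [[0.065, 0.027, -0.04], 0.039], [[0.067, 0.019, -0.04], 0.039], [[0.069, 0.011, -0.04], 0.04], [[0.07, 0.002, -0.04], 0.039]]
[[[0.07, -0.006, -0.04], 0.04], [[0.067, -0.064, 0.016], 0.041], [[0.058, -0.072, 0.016], 0.041], [[0.048, -0.079, 0.016], 0.041], [[0.038, -0.084, 0.016], 0.041]]
[[[0.026, -0.088, 0.016], 0.041], [[0, 0, 0], 0], [[0, 0, 0], 0], [[0, 0, 0], 0], [[0, 0, 0], 0]]
```

>>> {"method": "arm_command", "body": {
  "rows": [
    [[0,0,-0.096],0],
    [[0,0,-0.096],0],
    [[0,0.001,-0.097],0],
    [[0,0,-0.096],0],
    [[0,0.001,-0.097],0]
  ]
}}

```text
t: 37.65
eef_pos: [483.0, -68.6, 150.4]
tcp_rot: [-3.141, -0.0, 1.527]
ft_force: [0.2, 0.1, -2.3]
opening: 0.208
grip_force: 30.0
```

>>> {"method": "arm_command", "body": {
  "rows": [
    [[0.061,0.035,-0.04],0.039],
    [[0.065,0.027,-0.04],0.039],
    [[0.067,0.019,-0.04],0.039],
    [[0.069,0.011,-0.04],0.04],
    [[0.07,0.002,-0.04],0.039]
  ]
}}

```text
t: 38.15
eef_pos: [530.3, 5.9, 199.8]
tcp_rot: [-3.141, 0.001, 0.906]
ft_force: [-0.8, 0.4, -2.7]
opening: 0.21
grip_force: 30.0
```

>>> {"method": "arm_command", "body": {
  "rows": [
    [[0.07,-0.006,-0.04],0.04],
    [[0.067,-0.064,0.016],0.041],
    [[0.058,-0.072,0.016],0.041],
    [[0.048,-0.079,0.016],0.041],
    [[0.038,-0.084,0.016],0.041]
  ]
}}

```text
t: 38.65
eef_pos: [541.5, 113.3, 193.1]
tcp_rot: [-3.141, 0.001, 0.265]
ft_force: [-0.8, -1.0, -2.5]
opening: 0.209
grip_force: 30.0
```

>>> {"method": "arm_command", "body": {
  "rows": [
    [[0.026,-0.088,0.016],0.041],
    [[0,0,0],0],
    [[0,0,0],0],
    [[0,0,0],0],
    [[0,0,0],0]
  ]
}}

```text
t: 39.15
eef_pos: [542.4, 134.6, 189.9]
tcp_rot: [3.141, -0.0, 0.141]
ft_force: [-0.4, 0.1, -1.3]
opening: 0.206
grip_force: 30.0
```

```bash
python3 plan.py; python3 - <<'E'
from h import *
KT=cal('wrist'); s=state(); e=s['eef_pos']; p,d=snap('wrist','w7'); P=wpts(d,KT); Z=P[...,2]; V=p.max(2)
g=np.hypot(P[...,0]-e[0],P[...,1]-e[1])<60
m=g&(V<70)&(Z>e[2]+35)&(Z<e[2]+70); q=P[m]; print(len(q),np.percentile(q[:,2]-e[2],[5,50,90,97]))
p,d=viewer.read_camera('scene'); P=pts('scene',d)
m=(np.hypot(P[...,0]-e[0],P[...,1]-e[1])<60)&(P[...,2]>125); q=P[m]; print(len(q),np.percentile(q[:,2]-e[2],[1,3,10]))
cv2.imwrite('pics/s7.png',cv2.resize(p[110:240,320:470][...,::-1],None,fx=5,fy=4.6,interpolation=cv2.INTER_CUBIC))
E
```

```text
t 39.1 meas [542.4 134.6 189.9   8.1] cmd [542.5 135.3 190.    8.1] F [-0.4  0.1 -1.3] open 0.206 grip 30.0
4464 [43.1820239  51.77733525 59.01980838 66.70875489]
4872 [-4.02854105 10.94446355 65.73745445]
```

View pics/s7.png

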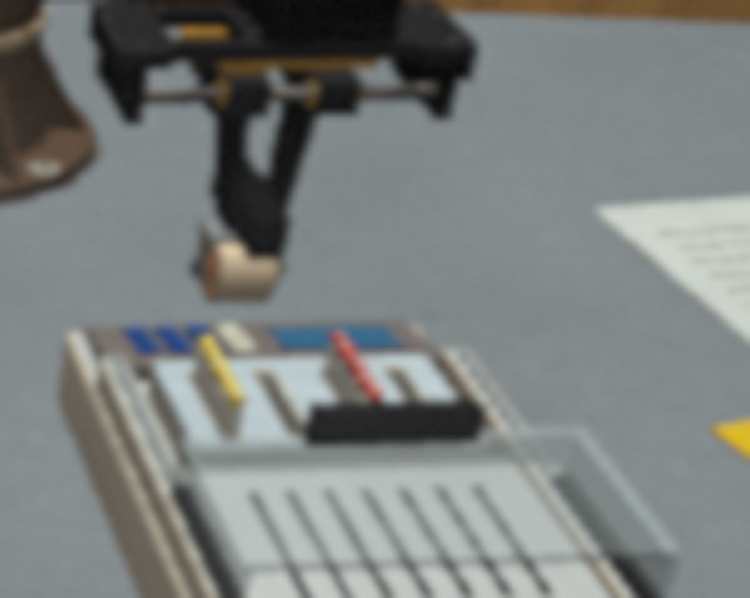

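```bash
python3 plan.py 514,131.4,150,8 514,131.4,138.5,8,3; python3 plan.py 514,131.4,137,8
```

```text
t 39.2 meas [542.4 134.7 189.9   8.1] cmd [542.5 135.3 190.    8.1] F [-1.2 -0.7 -2.1] open 0.209 grip 30.0
[[[-0.058, 0.0, 0.08], 0.0], [[-0.057, -0.001, 0.08], 0.0], [[0.0, 0.0, 0.012], 0.0], [[0.0, 0.0, 0.011], 0.0], [[0.0, 0.0, 0.012], 0.0]]
[[[0.0, 0.0, 0.011], 0.0], [[0, 0, 0], 0], [[0, 0, 0], 0], [[0, 0, 0], 0], [[0, 0, 0], 0]]
t 39.2 meas [542.4 134.7 189.9   8.1] cmd [514.  131.5 138.5   8.1] F [-1.2 -0.7 -2.1] open 0.209 grip 30.0
[[[0.0, 0.0, 0.006], 0.0], [[0, 0, 0], 0], [[0, 0, 0], 0], [[0, 0, 0], 0], [[0, 0, 0], 0]]
```

>>> {"method": "arm_command", "body": {
  "rows": [
    [[-0.058,0,0.08],0],
    [[-0.057,-0.001,0.08],0],
    [[0,0,0.012],0],
    [[0,0,0],0],
    [[0,0,0],0]
  ]
}}

```text
t: 39.75
eef_pos: [515.1, 131.6, 147.7]
tcp_rot: [3.141, -0.002, 0.141]
ft_force: [0.7, -0.7, -1.2]
opening: 0.206
grip_force: 30.0
```

>>> {"method": "arm_command", "body": {
  "rows": [
    [[0,0,0.011],0],
    [[0,0,0.012],0],
    [[0,0,0.011],0],
    [[0,0,0],0],
    [[0,0,0],0]
  ]
}}

```text
t: 40.25
eef_pos: [514.1, 131.6, 138.4]
tcp_rot: [3.141, -0.0, 0.141]
ft_force: [0.1, -0.1, 1.7]
opening: 0.205
grip_force: 30.0
```

>>> {"method": "arm_command", "body": {
  "rows": [
    [[0,0,0.006],0],
    [[0,0,0],0],
    [[0,0,0],0],
    [[0,0,0],0],
    [[0,0,0],0]
  ]
}}

```text
t: 40.75
eef_pos: [514.8, 131.7, 138.0]
tcp_rot: [3.141, -0.003, 0.141]
ft_force: [-1.1, 0.2, 12.7]
opening: 0.208
grip_force: 30.0
```

>>> {"method": "arm_command", "body": {
  "rows": [
    [[0,0,0.005],0],
    [[0,0,0],0],
    [[0,0,0],0],
    [[0,0,0],0],
    [[0,0,0],0]
  ]
}}

```text
t: 41.25
eef_pos: [515.5, 131.8, 137.7]
tcp_rot: [3.141, -0.005, 0.141]
ft_force: [-0.7, 1.0, 20.7]
opening: 0.21
grip_force: 30.0
```

>>> {"method": "arm_command", "body": {
  "rows": [
    [[0.02,0,0],0],
    [[0.02,0,0],0],
    [[0.02,0,0],0],
    [[0.02,0,0],0],
    [[0.02,0,0],0]
  ]
}}

```text
t: 41.75
eef_pos: [540.2, 135.3, 137.9]
tcp_rot: [3.141, -0.005, 0.141]
ft_force: [-2.4, 0.4, 22.5]
opening: 0.207
grip_force: 30.0
```

>>> {"method": "arm_command", "body": {
  "rows": [
    [[0.02,0,0],0],
    [[0.02,0,0],0],
    [[0.02,0,0],0],
    [[0,0,0],0],
    [[0,0,0],0]
  ]
}}

```text
t: 42.25
eef_pos: [555.4, 137.5, 137.9]
tcp_rot: [3.141, -0.006, 0.141]
ft_force: [0.6, 0.4, 19.8]
opening: 0.21
grip_force: 30.0
```

>>> {"method": "arm_command", "body": {
  "rows": [
    [[0.02,0,0],0],
    [[0.02,0,0],0],
    [[0.02,0,0],0],
    [[0.004,0,0.004],0],
    [[0,0,0],0]
  ]
}}

```text
t: 42.75
eef_pos: [571.9, 139.8, 137.4]
tcp_rot: [3.141, -0.007, 0.141]
ft_force: [0.8, 0.1, 22.5]
opening: 0.211
grip_force: 30.0
```

>>> {"method": "arm_command", "body": {
  "rows": [
    [[-0.024,0,0],0],
    [[-0.024,0,0],0],
    [[-0.024,0,0],0],
    [[-0.024,0,0],0],
    [[-0.024,0,0],0]
  ]
}}

```text
t: 43.25
eef_pos: [542.4, 135.6, 137.8]
tcp_rot: [3.141, -0.009, 0.141]
ft_force: [2.2, -0.1, 26.2]
opening: 0.21
grip_force: 30.0
```

>>> {"method": "arm_command", "body": {
  "rows": [
    [[-0.024,0,0],0],
    [[-0.024,0,0],0],
    [[-0.024,0,0],0],
    [[-0.024,0,0],0],
    [[-0.016,0,0],0]
  ]
}}

```text
t: 43.75
eef_pos: [514.0, 131.6, 137.4]
tcp_rot: [3.141, -0.007, 0.141]
ft_force: [-1.5, 0.3, 25.3]
opening: 0.212
grip_force: 30.0
```

>>> {"method": "arm_command", "body": {
  "rows": [
    [[0,0,0],0],
    [[0,0,-0.03],0],
    [[0,0,-0.05],0],
    [[0,0,-0.05],0],
    [[0,0,0],0]
  ]
}}

```text
t: 44.25
eef_pos: [512.5, 131.4, 168.7]
tcp_rot: [3.141, -0.002, 0.141]
ft_force: [-0.5, -0.3, -2.4]
opening: 0.207
grip_force: 30.0
```

```bash
python3 -c "
from h import *
p,d=viewer.read_camera('scene');P=pts('scene',d);h=cv2.cvtColor(p,cv2.COLOR_RGB2HSV)
o=np.array([534.8,191.8]);a=np.radians(8)
for n,m in(('yel',(h[...,0]>20)&(h[...,0]<38)&(h[...,1]>85)),('red',((h[...,0]<8)|(h[...,0]>172))&(h[...,1]>110))):
    q=P[m&(np.hypot(P[...,0]-535,P[...,1]-192)<90)&(P[...,2]>90)&(P[...,2]<140)]
    t=(q[:,:2]-o)@np.array([np.cos(a),np.sin(a)])
    print(n,[(k,((t>k-6)&(t<=k+6)).sum(),np.percentile(q[(t>k-6)&(t<=k+6),2],[50,90]).round(1).tolist()) for k in(-30,-18,-6,6,18,30) if ((t>k-6)&(t<=k+6)).sum()>2])
"; python3 plan.py -m
```

```text
yel [(-30, np.int64(4), [114.3, 116.4]), (-18, np.int64(8), [116.8, 119.4]), (-6, np.int64(5), [118.2, 119.7]), (6, np.int64(9), [115.8, 119.6]), (18, np.int64(7), [117.4, 118.1]), (30, np.int64(6), [116.9, 118.3])]
red [(-18, np.int64(6), [120.0, 121.5]), (-6, np.int64(4), [121.4, 122.3]), (6, np.int64(3), [120.8, 121.3]), (18, np.int64(3), [120.6, 121.6]), (30, np.int64(3), [120.5, 121.3])]
t 44.3 meas [512.1 131.3 167.7   8.1] cmd [514.  131.5 137.    8.1] F [-0.2  0.2 -1.5] open 0.206 grip 30.0
```

```bash
python3 plan.py -m 503.5,206.6,168,8 503.5,206.6,142,8,12 503.5,206.6,136,8,2
```

```text
t 44.3 meas [512.1 131.3 167.7   8.1] cmd [514.  131.5 137.    8.1] F [-0.2  0.2 -1.5] open 0.206 grip 30.0
[[[0.004, -0.151, -0.001], 0.0], [[0.004, -0.152, 0.0], 0.0], [[0.0, 0.0, 0.035], 0.0], [[0.0, 0.0, 0.034], 0.0], [[0.0, 0.0, 0.035], 0.0]]
[[[0.0, 0.0, 0.008], 0.0], [[0.0, 0.0, 0.008], 0.0], [[0.0, 0.0, 0.008], 0.0], [[0, 0, 0], 0], [[0, 0, 0], 0]]
```

>>> {"method": "arm_command", "body": {
  "rows": [
    [[0.004,-0.151,-0.001],0],
    [[0.004,-0.152,0],0],
    [[0,0,0],0],
    [[0,0,0.04],0],
    [[0,0,0.035],0]
  ]
}}

```text
t: 44.8
eef_pos: [502.9, 205.9, 147.3]
tcp_rot: [3.141, 0.001, 0.141]
ft_force: [-0.4, -0.3, -1.3]
opening: 0.211
grip_force: 30.0
```

>>> {"method": "arm_command", "body": {
  "rows": [
    [[0,0,0.012],0],
    [[0,0,0.009],0],
    [[0,0,0.009],0],
    [[0,0,0.008],0],
    [[0,0,0],0]
  ]
}}

```text
t: 45.3
eef_pos: [503.7, 206.4, 139.5]
tcp_rot: [-3.142, -0.001, 0.141]
ft_force: [-0.1, -0.4, 2.6]
opening: 0.206
grip_force: 30.0
```

>>> {"method": "arm_command", "body": {
  "rows": [
    [[0,0,0.008],0],
    [[0,0,0],0],
    [[0,0,0],0],
    [[0,0,0],0],
    [[0,0,0],0]
  ]
}}

```text
t: 45.8
eef_pos: [504.0, 206.7, 138.0]
tcp_rot: [-3.141, -0.002, 0.141]
ft_force: [-0.5, 0.1, 8.9]
opening: 0.21
grip_force: 30.0
```

>>> {"method": "arm_command", "body": {
  "rows": [
    [[0,0,0.007],0],
    [[0,0,0],0],
    [[0,0,0],0],
    [[0,0,0],0],
    [[0,0,0],0]
  ]
}}

```text
t: 46.3
eef_pos: [504.9, 207.0, 137.6]
tcp_rot: [-3.141, -0.005, 0.141]
ft_force: [-0.6, 1.1, 20.4]
opening: 0.21
grip_force: 30.0
```

>>> {"method": "arm_command", "body": {
  "rows": [
    [[0.02,0,0],0],
    [[0.02,0,0],0],
    [[0.02,0,0],0],
    [[0.02,0,0],0],
    [[0.02,0,0],0]
  ]
}}

```text
t: 46.8
eef_pos: [529.7, 210.5, 137.9]
tcp_rot: [-3.141, -0.005, 0.141]
ft_force: [-2.2, 0.0, 22.9]
opening: 0.213
grip_force: 30.0
```

>>> {"method": "arm_command", "body": {
  "rows": [
    [[0.02,0,0],0],
    [[0.02,0,0],0],
    [[0.02,0,0],0],
    [[0.02,0,0],0],
    [[0,0,0],0]
  ]
}}

```text
t: 47.3
eef_pos: [550.1, 213.4, 137.9]
tcp_rot: [-3.141, -0.006, 0.141]
ft_force: [-0.5, 0.1, 20.1]
opening: 0.209
grip_force: 30.0
```

>>> {"method": "arm_command", "body": {
  "rows": [
    [[0.02,0,0],0],
    [[0.02,0,0],0],
    [[0.01,0,0],0],
    [[0,0,0.004],0],
    [[0,0,0],0]
  ]
}}

```text
t: 47.8
eef_pos: [562.7, 215.3, 137.4]
tcp_rot: [-3.141, -0.008, 0.141]
ft_force: [1.2, 0.7, 21.9]
opening: 0.209
grip_force: 30.0
```

>>> {"method": "arm_command", "body": {
  "rows": [
    [[-0.024,0,0],0],
    [[-0.024,0,0],0],
    [[-0.024,0,0],0],
    [[-0.024,0,0],0],
    [[-0.024,0,0],0]
  ]
}}

```text
t: 48.3
eef_pos: [533.3, 211.1, 137.8]
tcp_rot: [-3.141, -0.009, 0.141]
ft_force: [2.2, 0.4, 24.6]
opening: 0.21
grip_force: 30.0
```

>>> {"method": "arm_command", "body": {
  "rows": [
    [[-0.024,0,0],0],
    [[-0.024,0,0],0],
    [[-0.024,0,0],0],
    [[-0.024,0,0],0],
    [[-0.016,0,0],0]
  ]
}}

```text
t: 48.8
eef_pos: [505.0, 207.2, 137.5]
tcp_rot: [-3.141, -0.008, 0.141]
ft_force: [-0.1, 0.7, 24.3]
opening: 0.209
grip_force: 30.0
```

>>> {"method": "arm_command", "body": {
  "rows": [
    [[0,0,0],0],
    [[0,0,-0.03],0],
    [[0,0,-0.1],0],
    [[0,0,-0.1],0],
    [[0,0,-0.05],0]
  ]
}}

```text
t: 49.3
eef_pos: [503.0, 206.5, 205.9]
tcp_rot: [-3.142, -0.002, 0.141]
ft_force: [0.4, 0.2, -1.3]
opening: 0.207
grip_force: 30.0
```

```bash
cat > chk.py <<'E'
from h import *
p,d=viewer.read_camera('scene');P=pts('scene',d);h=cv2.cvtColor(p,cv2.COLOR_RGB2HSV)
o=np.array([534.8,191.8]);a=np.radians(8)
for n,m in(('yel',(h[...,0]>20)&(h[...,0]<38)&(h[...,1]>85)),('red',((h[...,0]<8)|(h[...,0]>172))&(h[...,1]>110))):
    q=P[m&(np.hypot(P[...,0]-535,P[...,1]-192)<90)&(P[...,2]>90)&(P[...,2]<140)]
    t=(q[:,:2]-o)@np.array([np.cos(a),np.sin(a)])
    print(n,[(k,int(((t>k-8)&(t<=k+8)).sum()),np.percentile(q[(t>k-8)&(t<=k+8),2],[50,90]).round(1).tolist()) for k in(-26,-9,9,26) if ((t>k-8)&(t<=k+8)).sum()>2])
E
python3 chk.py; python3 wcaps.py 90 140; python3 plan.py -m
```

```text
yel [(-26, 10, [115.5, 118.9]), (-9, 8, [117.0, 118.5]), (9, 10, [116.1, 117.9]), (26, 10, [116.3, 118.5])]
red [(-26, 4, [116.6, 117.1]), (-9, 3, [115.7, 116.7]), (9, 3, [116.6, 117.6])]
red 250 c [539.7 210.5] sz [55.5  6. ] ang 8.0 z [115.2 116.6 117.7] px [251 126   7  56]
yel 355 c [542.5 132.8] sz [71.  13.4] ang 8.0 z [114.5 116.6 117.7] px [322 127  11  70]
rack 806 c [ 487.3 -275.9] sz [111.9  56.1] ang 13.0 z [21.5 29.  30.7] px [491 192  21  57]
t 49.4 meas [503.1 206.6 205.4   8.1] cmd [503.5 206.6 136.    8.1] F [ 0.8  0.1 -2.3] open 0.206 grip 30.0
```

```bash
python3 plan.py -m 520,60,210,3 430,-66,180,-2.8
```

```text
t 49.4 meas [503.1 206.6 205.4   8.1] cmd [503.5 206.6 136.    8.1] F [ 0.8  0.1 -2.3] open 0.206 grip 30.0
[[[-0.004, 0.147, -0.005], 0.007], [[-0.001, 0.148, -0.005], 0.007], [[0.003, 0.148, -0.004], 0.007], [[0.006, 0.147, -0.005], 0.007], [[-0.097, 0.121, 0.03], 0.008]]
[[[-0.093, 0.123, 0.03], 0.008], [[-0.091, 0.126, 0.03], 0.008], [[-0.087, 0.128, 0.03], 0.008], [[0, 0, 0], 0], [[0, 0, 0], 0]]
```

>>> {"method": "arm_command", "body": {
  "rows": [
    [[-0.004,0.147,-0.005],0.007],
    [[-0.001,0.148,-0.005],0.007],
    [[0.003,0.148,-0.004],0.007],
    [[0.006,0.147,-0.005],0.007],
    [[-0.097,0.121,0.03],0.008]
  ]
}}

```text
t: 49.9
eef_pos: [498.5, 26.4, 200.6]
tcp_rot: [3.141, -0.001, 0.026]
ft_force: [1.1, -1.1, -1.9]
opening: 0.209
grip_force: 30.0
```

>>> {"method": "arm_command", "body": {
  "rows": [
    [[-0.093,0.123,0.03],0.008],
    [[-0.091,0.126,0.03],0.008],
    [[-0.087,0.128,0.03],0.008],
    [[0,0,0],0],
    [[0,0,0],0]
  ]
}}

```text
t: 50.4
eef_pos: [429.0, -66.4, 178.3]
tcp_rot: [-3.141, 0.001, -0.049]
ft_force: [0.7, -0.3, -2.0]
opening: 0.206
grip_force: 30.0
```

>>> {"method": "arm_command", "body": {
  "rows": [
    [[0,0,0],0],
    [[0,0,0],0],
    [[0,0,0],0],
    [[0,0,0],0],
    [[0,0,0],0]
  ]
}}

```text
t: 50.9
eef_pos: [429.7, -65.8, 179.1]
tcp_rot: [3.141, -0.0, -0.047]
ft_force: [-0.1, 0.6, -0.9]
opening: 0.206
grip_force: 30.0
```

```bash
python3 plan.py; cat > stand.py <<'E'
from h import *
KT=cal('wrist'); s=state(); e=s['eef_pos']; p,d=snap('wrist','w8'); P=wpts(d,KT); Z=P[...,2]
g=(np.hypot(P[...,0]-483,P[...,1]+69)<70)
for n,m in(('base',g&(Z>4)&(Z<13)),('lips',g&(Z>67)&(Z<77)),('cradle',g&(Z>55)&(Z<64))):
    m=cv2.morphologyEx(m.astype(np.uint8),cv2.MORPH_CLOSE,np.ones((3,3))); k,L,st,_=cv2.connectedComponentsWithStats(m)
    for i in range(1,k):
        q=P[(L==i)&(m>0)]
        if len(q)>12:
            R=cv2.minAreaRect(q[:,:2].astype(np.float32)); print(n,len(q),np.round(R[0],1),np.round(R[1],1),round(R[2],1),np.percentile(q[:,2],[5,50,95]).round(1))
    if n=='base':
        q=P[m>0]; print('all base',cv2.minAreaRect(q[:,:2].astype(np.float32)))
cv2.imwrite('pics/w8c.png',cv2.resize(p[60:300,120:400][...,::-1],None,fx=2.4,fy=2.4))
E
python3 stand.py
```

```text
t 50.9 meas [429.7 -65.8 179.1  -2.7] cmd [430.  -66.  180.1  -2.7] F [-0.1  0.6 -0.9] open 0.206 grip 30.0
base 2606 [482.3 -69.4] [55.8 99.3] 87.8 [6.2 7.7 9.1]
base 48 [433.7 -66.8] [29.4  2. ] 86.9 [6.3 7.4 8.8]
all base ((482.2869567871094, -69.47895812988281), (55.72783660888672, 99.57786560058594), 87.91123962402344)
lips 68 [515.4 -53.9] [8.1 7.2] 86.7 [70.8 72.  72.8]
lips 65 [513.5 -80.7] [21.6  8.3] 87.6 [70.7 71.6 73.7]
lips 57 [451.4 -50.8] [7.4 7.4] 84.9 [69.2 71.5 72.7]
lips 64 [449.9 -84.4] [7.5 7.6] 88.0 [69.7 71.4 72.8]
cradle 175 [514.  -71.1] [25.4  6.5] 87.3 [58.6 59.8 61.1]
cradle 215 [476.  -61.9] [67.5 37.7] 17.2 [58.  59.6 63.4]
```

View pics/w8c.png

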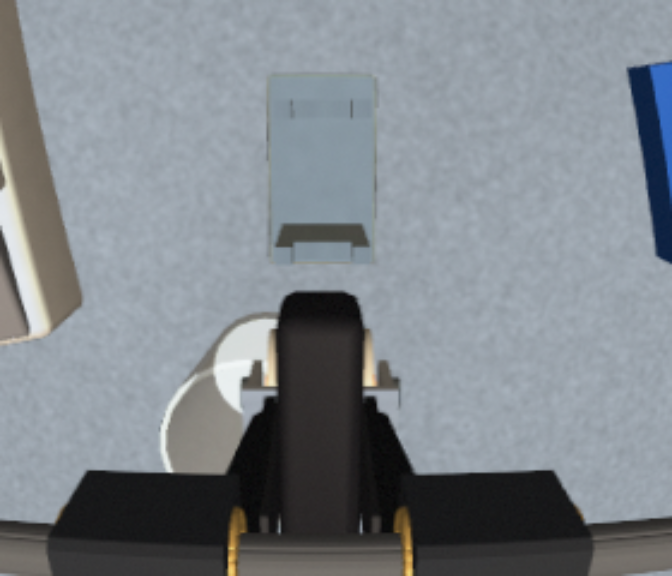

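```bash
python3 plan.py 482.3,-69.4,85,-2.5,35; python3 plan.py 482.3,-69.4,37,-2.5,12
```

```text
t 51.0 meas [429.6 -65.9 179.1  -2.7] cmd [430.  -66.  180.1  -2.7] F [ 0.2  0.6 -2.6] open 0.208 grip 30.0
[[[0.052, 0.001, 0.095], 0.0], [[0.053, 0.001, 0.095], 0.0], [[0.052, 0.001, 0.095], -0.001], [[0.053, 0.001, 0.095], 0.0], [[0, 0, 0], 0]]
t 51.0 meas [429.6 -65.9 179.1  -2.7] cmd [482.4 -69.4  85.1  -2.5] F [ 0.2  0.6 -2.6] open 0.208 grip 30.0
[[[0.0, 0.0, 0.038], 0.0], [[0.0, 0.0, 0.039], 0.0], [[0.0, 0.0, 0.038], 0.0], [[0.0, 0.0, 0.039], 0.0], [[0.0, 0.0, 0.038], 0.0]]
```

```bash
python3 plan.py
```

```text
t 51.0 meas [429.6 -65.9 179.1  -2.7] cmd [482.4 -69.4  37.1  -2.5] F [ 0.2  0.6 -2.6] open 0.208 grip 30.0
```

Nothing has moved since the interruption. I'll go across first, then down.

>>> {"method": "arm_command", "body": {
  "rows": [
    [[0.105,0.002,0],0],
    [[0.105,0.002,0],-0.001],
    [[0,0,0.13],0],
    [[0,0,0.13],0],
    [[0,0,0.12],0]
  ]
}}

```text
t: 51.45
eef_pos: [481.9, -69.5, 82.9]
tcp_rot: [3.141, -0.0, -0.044]
ft_force: [-0.5, 0.4, -1.5]
opening: 0.206
grip_force: 30.0
```

>>> {"method": "arm_command", "body": {
  "rows": [
    [[0,0,0],0],
    [[0,0,0],0],
    [[0,0,0],0],
    [[0,0,0],0],
    [[0,0,0],0]
  ]
}}

```text
t: 51.95
eef_pos: [482.4, -69.7, 85.1]
tcp_rot: [3.141, -0.002, -0.044]
ft_force: [0.1, 0.5, -1.7]
opening: 0.21
grip_force: 30.0
```

>>> {"method": "arm_command", "body": {
  "rows": [
    [[0,-0.001,0.045],0],
    [[0,0,0.045],0],
    [[0,0,0.045],0],
    [[0,0,0.035],0],
    [[0,0,0.022],0]
  ]
}}

```text
t: 52.45
eef_pos: [481.7, -69.2, 35.1]
tcp_rot: [-3.141, 0.001, -0.044]
ft_force: [-6.5, 3.0, 46.4]
opening: 0.208
grip_force: 30.0
```

>>> {"method": "arm_command", "body": {
  "rows": [
    [[0,0,0.004],0],
    [[0,0,0],0],
    [[0,0,0],0],
    [[0,0,0],0],
    [[0,0,0],0]
  ]
}}

```text
t: 52.95
eef_pos: [481.8, -69.2, 35.0]
tcp_rot: [-3.142, 0.0, -0.044]
ft_force: [-1.7, -0.0, 0.1]
opening: 0.209
grip_force: 30.0
```

>>> {"method": "arm_command", "body": {
  "rows": [
    [[0,0,0],0],
    [[0,0,0],0],
    [[0,0,0],0],
    [[0,0,0],0],
    [[0,0,0],0]
  ],
  "claw": 0.4
}}

```text
t: 53.45
eef_pos: [482.0, -69.3, 35.1]
tcp_rot: [3.141, -0.0, -0.044]
ft_force: [0.5, 0.3, 0.0]
opening: 0.398
grip_force: 0.0
```

>>> {"method": "arm_command", "body": {
  "rows": [
    [[0,0,-0.05],0],
    [[0,0,-0.1],0],
    [[0,0,-0.15],0],
    [[0,0,-0.15],0],
    [[0,0,-0.15],0]
  ]
}}

```text
t: 53.95
eef_pos: [481.7, -69.2, 186.6]
tcp_rot: [3.142, 0.0, -0.044]
ft_force: [0.6, -0.7, -0.2]
opening: 0.4
grip_force: 0.0
```

>>> {"method": "arm_command", "body": {
  "rows": [
    [[-0.1,0,-0.05],0],
    [[-0.1,0,0],0],
    [[0,0,0],0],
    [[0,0,0],0],
    [[0,0,0],0]
  ]
}}

```text
t: 54.45
eef_pos: [432.6, -67.2, 197.5]
tcp_rot: [3.141, -0.0, -0.044]
ft_force: [0.0, 0.5, -0.0]
opening: 0.399
grip_force: 0.0
```

```bash
python3 - <<'E'
from h import *
KT=cal('wrist'); p,d=snap('wrist','w9'); P=wpts(d,KT); Z=P[...,2]; V=p.max(2)
m=(np.hypot(P[...,0]-483,P[...,1]+69)<60)&(V<75)&(Z>78)&(Z<98); q=P[m]; print(len(q),cv2.minAreaRect(q[:,:2].astype(np.float32)),np.percentile(q[:,2],[5,50,95]))
for l in('roller','stand'): print(l,models.mark_of('wrist',l)[:1])
cv2.imwrite('pics/w9c.png',cv2.resize(p[80:300,140:380][...,::-1],None,fx=2.5,fy=2.5))
E
python3 plan.py -m 520,60,230,50 636,206.4,210,97.9
```

```text
1306 ((481.3896484375, -69.06765747070312), (19.55518913269043, 77.91219329833984), 86.48371887207031) [84.991867   87.37647967 88.79718758]
roller [{'position': [479.0, -69.0, 15.0], 'confidence': 0.55}]
stand [{'position': [482.3, -65.5, 2.1], 'confidence': 0.62}]
t 54.6 meas [432.4 -67.1 197.2  -2.5] cmd [482.4 -69.4  37.1  -2.5] F [-0.2  0.3  0.5] open 0.403 grip 0.0
[[[0.047, -0.075, -0.019], -0.042], [[0.056, -0.068, -0.019], -0.042], [[0.065, -0.06, -0.019], -0.042], [[0.072, -0.051, -0.019], -0.041], [[0.078, -0.041, -0.018], -0.042]]
[[[0.083, -0.031, -0.019], -0.041], [[0.085, -0.02, -0.018], -0.042], [[0.125, -0.003, 0.013], -0.044], [[0.124, 0.014, 0.013], -0.044], [[0.121, 0.031, 0.013], -0.044]]
[[[0.115, 0.047, 0.014], -0.045], [[0.107, 0.062, 0.013], -0.044], [[0.098, 0.077, 0.014], -0.045], [[0, 0, 0], 0], [[0, 0, 0], 0]]
```

View pics/w9c.png

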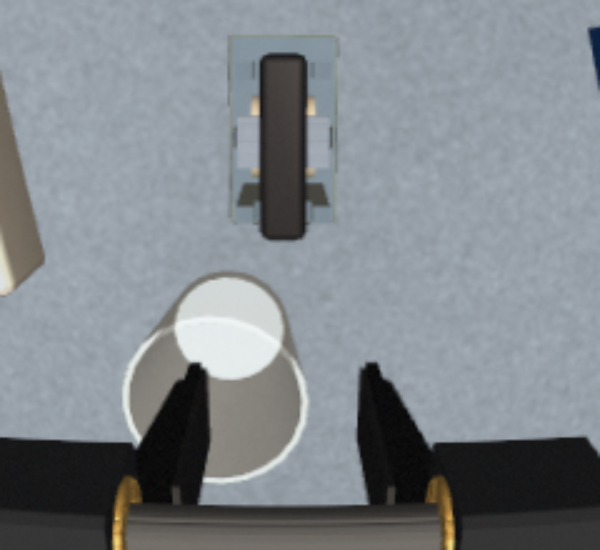

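>>> {"method": "arm_command", "body": {
  "rows": [
    [[0.047,-0.075,-0.019],-0.042],
    [[0.056,-0.068,-0.019],-0.042],
    [[0.065,-0.06,-0.019],-0.042],
    [[0.072,-0.051,-0.019],-0.041],
    [[0.078,-0.041,-0.018],-0.042]
  ],
  "claw": 0.5
}}

```text
t: 55.1
eef_pos: [495.4, 24.6, 220.9]
tcp_rot: [-3.141, 0.0, 0.618]
ft_force: [-0.1, 0.4, 0.0]
opening: 0.502
grip_force: 0.0
```

>>> {"method": "arm_command", "body": {
  "rows": [
    [[0.083,-0.031,-0.019],-0.041],
    [[0.085,-0.02,-0.018],-0.042],
    [[0.125,-0.003,0.013],-0.044],
    [[0.124,0.014,0.013],-0.044],
    [[0.121,0.031,0.013],-0.044]
  ]
}}

```text
t: 55.6
eef_pos: [578.8, 134.5, 220.0]
tcp_rot: [-3.141, 0.0, 1.294]
ft_force: [0.4, -0.2, -0.9]
opening: 0.5
grip_force: 0.0
```

>>> {"method": "arm_command", "body": {
  "rows": [
    [[0.115,0.047,0.014],-0.045],
    [[0.107,0.062,0.013],-0.044],
    [[0.098,0.077,0.014],-0.045],
    [[0,0,0],0],
    [[0,0,0],0]
  ]
}}

```text
t: 56.1
eef_pos: [635.5, 206.7, 209.2]
tcp_rot: [-3.14, 0.0, 1.708]
ft_force: [0.2, -0.6, -0.7]
opening: 0.503
grip_force: 0.0
```

>>> {"method": "arm_command", "body": {
  "rows": [
    [[0,0,0],0],
    [[0,0,0],0],
    [[0,0,0],0],
    [[0,0,0],0],
    [[0,0,0],0]
  ]
}}

```text
t: 56.6
eef_pos: [635.6, 206.2, 210.5]
tcp_rot: [3.141, 0.0, 1.708]
ft_force: [-0.1, 0.8, -0.2]
opening: 0.498
grip_force: 0.0
```

```bash
python3 plan.py -m 636,206.4,113,97.9,25; python3 -c "
from h import *
KT=cal('wrist');p,d=snap('wrist','w10');P=wpts(d,KT);Z=P[...,2]
m=(np.hypot(P[...,0]-636,P[...,1]-206)<70)&(p.max(2)<70)&(Z>152)&(Z<163);q=P[m];print(len(q),cv2.minAreaRect(q[:,:2].astype(np.float32)))
p,d=viewer.read_camera('scene');print(models.mark_of('scene','hood_handle')[:1])"; python3 chk.py
```

```text
t 56.6 meas [635.6 206.2 210.5  97.9] cmd [636.  206.4 210.   97.9] F [-0.1  0.8 -0.2] open 0.498 grip 0.0
[[[0.0, 0.0, 0.098], 0.0], [[0.0, 0.001, 0.097], 0.0], [[0.0, 0.0, 0.098], 0.0], [[0.001, 0.001, 0.097], 0.0], [[0, 0, 0], 0]]
1121 ((634.9285278320312, 206.994384765625), (10.436145782470703, 88.78844451904297), 8.043096542358398)
[{'position': [636.6, 205.8, 157.7], 'confidence': 0.6}]
yel [(-26, 10, [115.8, 117.6]), (-9, 9, [116.7, 119.6]), (9, 9, [117.1, 119.0]), (26, 9, [117.1, 118.0])]
red [(-26, 4, [116.6, 116.9]), (-9, 4, [115.6, 118.5]), (9, 4, [116.3, 118.1]), (26, 4, [115.8, 116.3])]
```

>>> {"method": "arm_command", "body": {
  "rows": [
    [[0,0,0.098],0],
    [[0,0.001,0.097],0],
    [[0,0,0.098],0],
    [[0.001,0,0.097],0],
    [[0,0,0],0]
  ]
}}

```text
t: 57.3
eef_pos: [634.3, 206.3, 109.7]
tcp_rot: [-3.136, 0.001, 1.709]
ft_force: [0.3, 0.1, -0.7]
opening: 0.5
grip_force: 0.0
```

>>> {"method": "arm_command", "body": {
  "rows": [
    [[0,0,0],0],
    [[0,0,0],0],
    [[0,0,0],0],
    [[0,0,0],0],
    [[0,0,0],0]
  ],
  "claw": 0
}}

```text
t: 57.8
eef_pos: [635.9, 206.7, 113.4]
tcp_rot: [3.141, 0.0, 1.709]
ft_force: [-12.6, -1.0, 5.5]
opening: 0.134
grip_force: 7.3
```

>>> {"method": "arm_command", "body": {
  "rows": [
    [[0,0,0],0],
    [[0,0,0],0],
    [[0,0,0],0],
    [[0,0,0],0],
    [[0,0,0],0]
  ]
}}

```text
t: 58.3
eef_pos: [635.2, 206.6, 113.4]
tcp_rot: [-3.141, 0.0, 1.709]
ft_force: [-5.0, -1.9, 6.1]
opening: 0.126
grip_force: 30.0
```

```bash
python3 plan.py -m 491,186,113.2,97.9,15
```

```text
t 58.3 meas [635.2 206.6 113.4  97.9] cmd [636.  206.5 113.   97.9] F [-5.  -1.9  6.1] open 0.126 grip 30.0
[[[0.0, -0.058, 0.0], 0.0], [[0.0, -0.058, 0.0], 0.0], [[0.0, -0.058, 0.0], 0.0], [[0.0, -0.058, 0.0], 0.0], [[0.0, -0.058, 0.0], 0.0]]
[[[0.0, -0.059, 0.0], 0.0], [[-0.001, -0.058, 0.0], 0.0], [[0.0, -0.059, 0.0], 0.0], [[-0.001, -0.058, 0.0], 0.0], [[0.0, -0.059, 0.001], 0.0]]
```

>>> {"method": "arm_command", "body": {
  "rows": [
    [[0,-0.058,0],0],
    [[0,-0.058,0],0],
    [[0,-0.058,0],0],
    [[0,-0.058,0],0],
    [[0,-0.058,0],0]
  ]
}}

```text
t: 58.8
eef_pos: [564.4, 196.5, 113.4]
tcp_rot: [3.139, 0.0, 1.709]
ft_force: [3.3, 0.0, 2.5]
opening: 0.122
grip_force: 30.0
```

>>> {"method": "arm_command", "body": {
  "rows": [
    [[0,-0.058,0],0],
    [[-0.001,-0.058,0],0],
    [[0,-0.058,0],0],
    [[-0.001,-0.058,0],0],
    [[0,-0.058,0],0]
  ]
}}

```text
t: 59.3
eef_pos: [492.7, 186.3, 113.3]
tcp_rot: [3.139, 0.0, 1.709]
ft_force: [2.7, 0.3, 1.5]
opening: 0.121
grip_force: 30.0
```

>>> {"method": "arm_command", "body": {
  "rows": [
    [[0,-0.008,0],0],
    [[0,-0.008,0],0],
    [[0,-0.008,0],0],
    [[0,-0.006,0],0],
    [[0,0,0],0]
  ]
}}

```text
t: 59.8
eef_pos: [486.9, 185.5, 113.3]
tcp_rot: [3.138, -0.0, 1.709]
ft_force: [7.1, -0.4, 3.3]
opening: 0.121
grip_force: 30.0
```

>>> {"method": "arm_command", "body": {
  "rows": [
    [[0,-0.008,0],0],
    [[0,-0.008,0],0],
    [[0,0,0],0],
    [[0,0,0],0],
    [[0,0,0],0]
  ]
}}

```text
t: 60.3
eef_pos: [487.1, 185.5, 113.3]
tcp_rot: [3.129, -0.001, 1.708]
ft_force: [25.9, 2.4, -12.2]
opening: 0.123
grip_force: 30.1
```

>>> {"method": "arm_command", "body": {
  "rows": [
    [[0,-0.006,0],0],
    [[0,0,0],0],
    [[0,0,0],0],
    [[0,0,0],0],
    [[0,0,0],0]
  ]
}}

```text
t: 60.8
eef_pos: [487.1, 185.5, 113.3]
tcp_rot: [3.126, -0.001, 1.708]
ft_force: [33.0, 3.4, -18.5]
opening: 0.125
grip_force: 30.1
```

>>> {"method": "arm_command", "body": {
  "rows": [
    [[0,0,0],0],
    [[0,0,0],0],
    [[0,0,0],0],
    [[0,0.02,0],0],
    [[0,0,0],0]
  ],
  "claw": 0.5
}}

```text
t: 61.3
eef_pos: [484.7, 185.2, 112.7]
tcp_rot: [-3.141, 0.0, 1.709]
ft_force: [0.5, 0.4, -0.6]
opening: 0.475
grip_force: 0.0
```

>>> {"method": "arm_command", "body": {
  "rows": [
    [[0,0,-0.1],0],
    [[0,0,-0.15],0],
    [[0,0,-0.15],0],
    [[0,0,-0.15],0],
    [[0,0,0],0]
  ]
}}

```text
t: 61.8
eef_pos: [485.8, 185.6, 254.8]
tcp_rot: [3.134, -0.001, 1.709]
ft_force: [-0.8, -0.0, -0.8]
opening: 0.499
grip_force: 0.0
```

>>> {"method": "arm_command", "body": {
  "rows": [
    [[-0.15,0,0],0],
    [[-0.15,0,0],0],
    [[-0.15,0,0],0],
    [[-0.15,0,0],0],
    [[0,0,0],0]
  ]
}}

```text
t: 62.3
eef_pos: [505.1, 33.4, 249.5]
tcp_rot: [-3.14, 0.0, 1.705]
ft_force: [0.3, 0.1, 0.7]
opening: 0.498
grip_force: 0.0
```

```bash
python3 - <<'E'
from h import *
p,d=snap('top','topend');P=pts('top',d);Z=P[...,2]
v,u=np.mgrid[:384,:512]; g=(u>60)&(u<190)&(v>90)&(v<270)
for lo,hi,n in((150,165,'handle'),(127,145,'roof')):
    q=P[g&(Z>lo)&(Z<hi)]; print(n,len(q),cv2.minAreaRect(q[:,:2].astype(np.float32)) if len(q)>5 else '')
for c in('top','scene'):
    if c=='scene': snap('scene','sceneend')
    for l in('hood_handle','roller','stand','bottle','beaker','tip_box','rack'): print(c,l,[(r['position'],round(r['confidence'],2)) for r in models.mark_of(c,l)[:1]])
E
python3 plan.py
```

```text
handle 0 
roof 108 ((554.7644653320312, 229.35260009765625), (156.99832153320312, 20.59284210205078), 79.65221405029297)
top hood_handle []
top roller [([479.5, -71.9, 12.8], 0.93)]
top stand [([485.6, -71.9, 0.8], 0.76)]
top bottle [([742.9, -149.1, -1.0], 0.61)]
top beaker [([376.0, -32.8, 0.3], 0.55)]
top tip_box [([741.1, -295.3, -1.7], 0.8)]
top rack [([499.5, -328.2, -0.8], 0.94)]
scene hood_handle [([486.8, 185.2, 154.8], 0.88)]
scene roller [([487.0, -70.3, 13.1], 0.56)]
scene stand [([484.6, -70.4, 1.3], 0.57)]
scene bottle [([739.7, -144.2, -3.6], 0.79)]
scene beaker [([373.9, -33.6, -1.5], 0.77)]
scene tip_box [([748.6, -297.0, 1.9], 0.95)]
scene rack [([499.8, -331.1, 2.1], 0.83)]
t 63.1 meas [505.   36.6 250.3  97.9] cmd [491.  186.  113.1  97.9] F [ 0.3 -1.1 -0.4] open 0.499 grip 0.0
```

```bash
python3 -c "
from cell import env; print(env.job_done())"
```

```text
the job is handed in; nothing more can be done
None
```

The job is handed in: the red and yellow strips are fully down in the block with all caps rolled home, the roller is back in its stand, the hood is fully shut, and the bottle, beaker and tip box are undisturbed; I viewed 15 pictures, one over the limit of 14.

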